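Turn the vacuum pump over compression and lock its shaft

ROBOT

A 7-joint arm with a two-finger parallel gripper is mounted at the origin on the work surface. World frame = base frame: x ahead of the robot, y to its left, z up, the work surface at z = 0. Lengths are in m, angles in rad, forces in N, time in s.
With the tool pointing down it reaches from about 0.4 to 0.875 m from the base axis. Payload 6.5 kg.
Tool frame: the origin (TCP) lies between the finger pads; the fingertips stand 19 mm ahead of it and the grasp point (between the pads) is the TCP; z points along the fingers, y is the line along which they close (so a half turn about z gives the same grasp; the last joint's range is limited). The gripper opens to 88 mm and grips with 3 to 60 N. Pads are 18 mm wide; open, the fingers measure 123 mm over their backs; the gripper's body (75 mm by 187 mm) begins 45 mm behind the grasp point.
Start: joints at [-1.279, 0.536, -0.004, 1.538, 0.003, 1.067, -0.071], TCP at [0.228, 0.609, 0.258] pointing down, gripper open.
Joint ranges: [-2.7, 2.7], [-0.37, 2.16], [-1.27, 1.26], [0.24, 2.4], [-1.31, 4.45], [0.19, 1.91], [-2.76, 2.76]. Speed limits (rad/s): [2.39, 2.39, 3.14, 3.14, 3.14, 3.14, 3.14].

INTERFACE

Orientations are given as a unit quaternion [w, x, y, z].
In Python, from rig import env gives the robot as it stands.
- The arm moves only by the shell command python3 -m crank 'ROWS' [FORCE]. ROWS is a JSON object of lists of equal length, an entry for each row: "fingers": the gripper command: -1 is shut, 1 is fully open, values between are in proportion; "slide": the shift along the tool's x, y, z as a fraction of full scale, a list of three; "rot": the turn, a rotation vector about the tool's x, y, z as a fraction of full scale, a list of three. A call has 1 to 8 rows; each row is the pose to reach, as a shift and turn from the pose commanded when the call began, along the tool's axes at that moment, turning the shorter way round; what a row does not reach only later rows make up. Full scale, the value 1, is 0.15 m for a shift and pi rad for a turn. A row lasts 1/10 s, in which the tool goes at most 50 mm and 8.59 degrees, less where a joint would pass 70% of its speed; a pose out of reach is approached as far as the arm can. A call with a number of a shift or a turn outside -1 to 1 is refused whole. A call with a gripper value outside its range is refused whole. The fingers move at their own pace and stop on an object; FORCE is the grip in N (left out, the last holds). Time passes only in rows, so rows that repeat a pose let the fingers close. It gives the time, the measured TCP pose, the force, the opening and the grip force at its end, in the units of the state.
- env.get_obs(): the state, without advancing time (a new reading comes with each control period).
- env.snapshot(name): name is "scene" or "top" or "wrist"; returns (picture, depth): 384x512x3 uint8, red, green, blue; 384x512 float32, m along the optical axis (not along the pixel's ray), 0 where there is no reading.
- env.camera_params(name): a dict with "camera_matrix" (3x3 intrinsics, pixels), "camera_from_world" (4x4, takes a point from world to camera coordinates). Camera axes: x right, y down, z forward; pixel columns grow to the right and rows downward; lengths in m; the calibration is good to about 2 mm. A picture is of the moment at which its call begins: read the wrist's pose just before it. camera_params takes no time and is no camera call; for the wrist camera it gives the pose at the moment of the call.
- env.sign_off(): hands the job in; it is judged then, once.
The state is a dict: "time": time; "qpos": joint angles; "joint_vel": joint speeds; "joint_torque": joint torques, N m; "tcp_pos": TCP position; "tool_rot": TCP orientation; "wrist_force": force on the tool from outside, world axes, zero at the start; "moment": the same for the moment, N m; "finger_gap": finger opening in m; "grip_force": force on a finger pad.
Only numpy, scipy, OpenCV 4.12 (cv2) and the standard library are available. Lean on these libraries where they do the work, as an engineer would, in place of code of your own. Each camera call takes 0.05 s, during which the arm holds its last target. There are 200 camera calls.

TASK

Lock the vacuum pump's shaft for service: by hand, slowly turn its flywheel forwards (the top of the wheel going away from the robot) until you feel the compression build up to a peak and then ease away, and stop just past it, at top dead centre. Then take the locking pin with the round knob from the wooden block and put it down the hole on top of the crankcase until its collar is fully home, without forcing it; let go and leave it there. Do not turn the wheel backwards from its start, do not let it spin, never handle the wheel while the pin is in its hole, and leave everything else where it is.

Things in the scene. Friction and masses are not known exactly. Their poses are not given: they have to be found in the camera images.
- pump: fixed bench vacuum pump: grey cast crankcase (116 mm across, 56 mm along the shaft, 177 mm high), finned cylinder on the side away from the robot, motor on the right, flywheel on the left. Origin on the bench under the crankcase's middle; y axis along the shaft from motor to flywheel, x from crankcase to cylinder, z up. Shaft line 120 mm above the bench; motor and cylinder stay below 190 mm.
- flywheel: five-spoked cast flywheel on the shaft's left end: rim 200 mm outer, 164 mm inner diameter, 20 mm wide along the shaft. Origin at its centre, mid-width, 120 mm up, 100 mm along the pump's y from the crankcase's middle, some 58 mm free between rim and crankcase. Its y axis is the shaft. The rim can be pinched from above; a grip turns it up to 80 degrees. It stays where let go, but may give a little amid the compression.
- crankshaft (a joint): angle of shaft and wheel, rad; grows forwards (wheel top goes away from the robot); 0 to 0.3 at the start, and says nothing of the piston. Even drag 0.6 N m (7 N at the rim). From 38 degrees before top dead centre compression adds to it: most (0.8 N m, 9 N at the rim) some 21 degrees before, none at dead centre, then a push forwards. Dead centre lies 0.8 to 2.9 rad ahead of the start.
- pin_hole (a point): centre of the mouth of the locking hole, on the 32 mm square, 10 mm high boss on the crankcase's top, 187 mm above the bench. Vertical, 11.5 mm wide, chamfered 2 mm, it leads 20 mm down to the crank web inside. The web's slot, which the pin's shank needs, is under it from 6 degrees before to 7 degrees after top dead centre; elsewhere the pin stops 14 mm short of home.
- lock_pin: the pump's steel locking pin, 74 mm long, 90 g: shank 10 mm wide and 36 mm long with a tapered tip, then a collar 28 mm wide and 4 mm thick, a 4 mm neck and a round dark knob 24 mm wide, 30 mm high. Stands shank down in one of the block's three holes, collar on the block's top. Origin at the shank's tip, z towards the knob, whose middle is 59 mm from the origin.
- pin_collar (a point): on the pin's axis at the underside of its collar, 36 mm above the tip; level with the mouth of the hole when the pin is home.
- pin_block: fixed wooden block, 170 x 60 x 45 mm high, with three holes 13 mm wide and 40 mm deep, 55 mm apart along its x axis, which hold the pin, a drift and a nut driver in any order. Origin under its middle.
- drift: plain straight steel rod, 11 mm wide and 95 mm long, no collar, standing in the block; leave it alone. Origin at its foot.
- nut_driver: stubby nut driver, black waisted handle 32 mm wide, 94 mm long, standing in the block; leave it alone. Origin at its foot.
- dish_stack: stack of culture dishes, 93 mm wide, 58 mm high, on the bench; leave it alone. Origin under its middle.
- spray_bottle: white bottle with a blue cap, 64 mm wide, 150 mm high; leave it alone. Origin under its middle.
- vial_0: small amber vial, 32 mm wide, 62 mm high, on the bench; leave it alone. Origin under its middle.
- vial_1: the same kind of vial, standing elsewhere; leave it alone. Origin under its middle.
- spanner: spanner 160 mm long lying on the bench; leave it alone. Origin under its middle.
Things that resemble listed ones, but are neither listed nor needed, are in the scene too. What is shaped like the lock_pin but blue or yellow is not meant.

How it is judged:
By the outcome, as a careful person would: the job done as asked, in the order asked, and still so for the second after the job is handed in, with the robot touching nothing.
It also fails if it takes over 72 s, if anything falls off the work surface, if the arm or the gripper's body presses on something with over 40 N, if the wrist force passes 120 N, or if a joint passes its speed limit or range.

## Working session

There is one attempt and no reset: what is moved stays moved. The work goes in short steps, Python scripts to look and compute and a shell command to move; the robot and the scene stay as the last step left them, time stands still between calls to the robot, and variables do not carry over. Pictures are saved under pics/ and viewed, at most 10 in all, crops included, and the job is handed in when it is done.

```bash
ls; mkdir -p pics
cat > h.py <<'E'
import numpy as np, cv2
from rig import env
def snap(n,f=None):
    P=env.camera_params(n); im,d=env.snapshot(n)
    if f: cv2.imwrite('pics/'+f,im[:,:,::-1])
    return im,d,P
def world(P,u,v,z):  # depth
    K=P['camera_matrix'];T=np.linalg.inv(P['camera_from_world'])
    p=np.linalg.inv(K)@[u,v,1]*z
    return T[:3,:3]@p+T[:3,3]
def plane(P,u,v,h):
    T=np.linalg.inv(P['camera_from_world']);r=T[:3,:3]@np.linalg.inv(P['camera_matrix'])@[u,v,1];o=T[:3,3]
    return o+r*(h-o[2])/r[2]
def cloud(d,P):
    v,u=np.mgrid[:d.shape[0],:d.shape[1]]
    K=np.asarray(P['camera_matrix']);T=np.linalg.inv(P['camera_from_world'])
    p=np.stack([u,v,np.ones_like(u)],-1)@np.linalg.inv(K).T*d[...,None]
    return p@T[:3,:3].T+T[:3,3]
E
python3 - <<'E'
from h import *
a=snap('scene');b=snap('top')
for n,x in(('scene',a),('top',b)):
    cv2.imwrite(f'pics/{n}0.png',x[0][:,:,::-1]);np.savez(f'{n}0.npz',im=x[0],d=x[1])
    print(n,np.round(x[2]['camera_from_world'],3).tolist(),x[2]['camera_matrix'][0])
print(env.get_obs())
E
```

```text
pics
scene [[0.721, 0.693, 0.011, -0.316], [0.467, -0.474, -0.747, -0.125], [-0.512, 0.543, -0.665, 1.289], [0.0, 0.0, 0.0, 1.0]] [349.21256609   0.         260.61529907]
top [[0.023, -1.0, -0.005, -0.035], [-0.984, -0.021, -0.179, 0.471], [0.179, 0.009, -0.984, 1.15], [0.0, 0.0, 0.0, 1.0]] [447.27542276   0.         255.5835131 ]
{'time': 0.1, 'qpos': array([-1.27920044,  0.53705091, -0.00442907,  1.53875168,  0.00262877,
        1.06729581, -0.07120296]), 'joint_vel': array([-0.00141648, -0.00197781, -0.00033495, -0.0023958 , -0.00132765,
       -0.00390227, -0.00132321]), 'joint_torque': array([ 3.02933811e-03, -5.72072160e+01,  9.94314998e-01, -2.52228856e+01,
       -5.61016146e-02,  1.34279145e-02,  6.69766791e-05]), 'tcp_pos': array([0.22747984, 0.6083489 , 0.25696119]), 'tool_rot': array([-6.33356003e-05,  1.77908562e-01,  9.84046737e-01, -7.47529773e-04]), 'wrist_force': array([0.68141603, 0.0650712 , 0.38045212]), 'moment': array([0.018005  , 0.0082178 , 0.01034429]), 'grip_force': 0.0, 'finger_gap': 0.08836359871873518}
```

View pics/scene0.png

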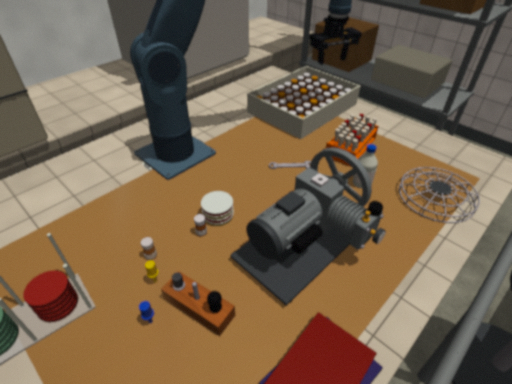

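View pics/top0.png

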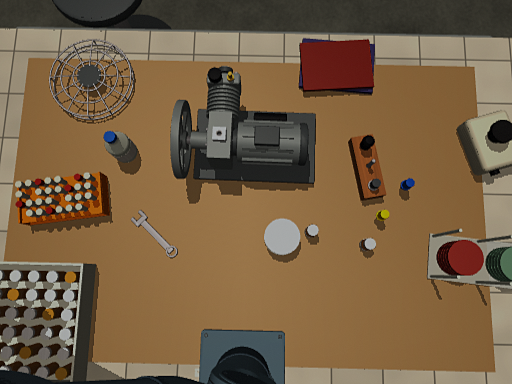

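The scene shows the pump (boss at top ≈ (219,132), wheel at ≈ (181,138)) and the block on the right. Candidates for the pin are the three items in the block at top (368,142), (372,162) and (375,185), plus the blue (407,184) and yellow (383,214) look-alikes on the bench, which are ruled out by colour. Next is a close crop of the block.

Run:
```python
from h import *
s=np.load('scene0.npz');t=np.load('top0.npz')
a=cv2.resize(s['im'][260:335,155:240],None,fx=4.7,fy=4.7,interpolation=3)
b=cv2.resize(t['im'][125:205,340:415],None,fx=4.7,fy=4.7,interpolation=3)
h=max(a.shape[0],b.shape[0]);f=lambda x:np.pad(x,((0,h-x.shape[0]),(0,0),(0,0)))
cv2.imwrite('pics/crop.png',np.hstack([f(a),f(b)])[:,:,::-1])
P=env.camera_params('top');C=cloud(t['d'],P)
for u,v in((368,142),(372,162),(375,185),(219,132),(181,138),(181,105),(181,170)):
    print(u,v,np.round(np.median(C[v-1:v+2,u-1:u+2].reshape(-1,3),0),3))
# wheel: points z>0.15 near
m=(C[...,2]>0.195)&(C[...,1]>0.1)&(C[...,1]<.3)&(C[...,0]>.3)&(C[...,0]<.8)&(t['d']>0)
p=C[m];print(p.shape,p.min(0),p.max(0),p.mean(0))
```

```text
368 142 [ 0.593 -0.312  0.101]
372 162 [ 0.542 -0.323  0.095]
375 185 [ 0.485 -0.333  0.08 ]
219 132 [0.588 0.066 0.177]
181 138 [0.582 0.164 0.141]
181 105 [0.648 0.158 0.196]
181 170 [0.498 0.158 0.15 ]
(487, 3) [0.51620125 0.15433546 0.19521613] [0.64929421 0.17678065 0.22551355] [0.57944032 0.16490536 0.21097272]
```

View pics/crop.png

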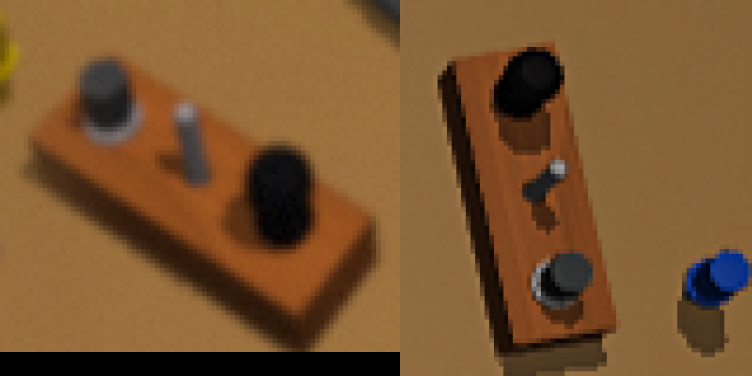

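The crop shows the dark grey knob with its bright collar at the near end of the block, top (375,185). The thin rod in the middle is the drift, and the black waisted handle is the nut driver. So the pin is at about (0.485,-0.333). Next I'll fit the pump.

Run:
```python
from h import *
t=np.load('top0.npz');P=env.camera_params('top');C=cloud(t['d'],P);d=t['d']
from scipy.optimize import least_squares
m=(C[...,2]>0.13)&(C[...,1]>0.14)&(C[...,1]<.2)&(C[...,0]>.4)&(C[...,0]<.75)&(d>0)
p=C[m]; top=p[p[:,2]>.19]
# top rim edges: midline in y vs x
A=[]
for x in np.arange(top[:,0].min(),top[:,0].max(),.01):
    q=top[abs(top[:,0]-x)<.006]
    if len(q)>6:A.append([x,np.percentile(q[:,1],3),np.percentile(q[:,1],97),q[:,2].max()])
A=np.array(A);print(np.round(A,3))
mid=A[:,1:3].mean(1);k=np.polyfit(A[:,0],mid,1);print('slope',k,'yaw deg',np.degrees(np.arctan(k[0])))
q=A[1:-1]
r=least_squares(lambda c:np.hypot(q[:,0]-c[0],q[:,3]-c[1])-.1,[.58,.12]);print('wheel',r.x,r.fun)
# boss top
m=(C[...,2]>0.181)&(C[...,2]<.195)&(C[...,1]>0.02)&(C[...,1]<.11)&(C[...,0]>.5)&(C[...,0]<.66)&(d>0)
b=C[m];print('boss',len(b),b.min(0),b.max(0),b.mean(0))
v,u=np.where(m);r=cv2.minAreaRect(b[:,:2].astype(np.float32)*1000);print(r,u.min(),u.max(),v.min(),v.max())
g=cv2.cvtColor(t['im'],cv2.COLOR_RGB2GRAY);print(g[122:144,208:232])
# motor axis yaw
m=(C[...,2]>0.08)&(C[...,1]>-.14)&(C[...,1]<.0)&(C[...,0]>.48)&(C[...,0]<.66);print(cv2.minAreaRect(C[m][:,:2].astype(np.float32)*1000))
```

```text
[[0.51  0.159 0.172 0.196]
 [0.52  0.158 0.175 0.201]
 [0.53  0.157 0.177 0.21 ]
 [0.54  0.157 0.176 0.214]
 [0.55  0.156 0.176 0.219]
 [0.56  0.156 0.176 0.219]
 [0.57  0.156 0.176 0.221]
 [0.58  0.156 0.174 0.222]
 [0.59  0.156 0.174 0.226]
 [0.6   0.156 0.175 0.221]
 [0.61  0.155 0.174 0.219]
 [0.62  0.154 0.174 0.217]
 [0.63  0.155 0.174 0.211]
 [0.64  0.155 0.174 0.207]
 [0.65  0.156 0.172 0.198]]
slope [-0.01828848  0.17592246] yaw deg -1.0477360991151343
wheel [0.58292735 0.12353738] [-0.00017679  0.00164211  0.00036963  0.00062142 -0.00167297 -0.00124423
 -0.00127545  0.00224219 -0.00079077 -0.00058881  0.00062279 -0.00079879
  0.00142996]
boss 174 [0.52970475 0.03826439 0.18105783] [0.59899492 0.09074889 0.18949766] [0.58114621 0.06562373 0.18571077]
((566.3851318359375, 63.23704528808594), (47.85871124267578, 67.1225357055664), 74.87274169921875) 208 230 127 155
[[ 90 123 121 120 119 119 119 119 120 119 118 119 119 118 118 119 119 119
  118 118 119 120 127  95]
 [ 90 122 121 119 119 119 118 119 119 119 118 119 118 120 119 118 119 119
  119 118 120 121 128  71]
 [100 122 120
[... 1404 characters left out ...]
20 119 118 115 168 168 168 168 167 166 178 177 176 176 176 179 186 104
   44 123 124 126 102  24]
 [120 121 119 118 123 117 119 119 118 117 151 155 154 153 153 154 167  67
   41 124 122 126 102  27]
 [121 119 120 122  92  32  30  30  30  29  29  27  28  32  31  29  60  36
   73 122 123 126 103  32]
 [122 120 120 121 126  80  78  79  79  78  77  80  48  46  48  48  46  41
  126 124 122 127  94  30]
 [122 119 121 120 122 125 126 128 127 128 129 131  82  79  80  79  78  74
  124 123 122 129  72  25]
 [121 119 120 120 120 121 121 121 121 122 122 123 125 128 127 127 128 126
  124 121 122 131  73  23]]
((592.28564453125, -70.18896484375), (140.00534057617188, 134.9275360107422), 89.75404357910156)
```

```bash
cat >> h.py <<'E'
from scipy.spatial.transform import Rotation as Rn
def down(yaw=0,tilt=0): # tool x=-X, y=+Y (yawed), z down; tilt>0: forward round the shaft
    B=np.diag([-1.,1,-1]); return Rn.from_euler('z',yaw,degrees=True)*Rn.from_euler('y',tilt,degrees=True)*Rn.from_matrix(B)
def togo(p,R):
    o=env.get_obs();q=o['tool_rot'];R0=Rn.from_quat(np.r_[q[1:],q[0]])
    s=R0.inv().apply(np.array(p)-o['tcp_pos'])/.15;r=(R0.inv()*R).as_rotvec()/np.pi
    print('tcp',np.round(o['tcp_pos'],4),'slide',np.round(s,3),'rot',np.round(r,4)); return s,r
E
python3 - <<'E'
from h import *
P=env.camera_params('top');print(plane(P,218.9,132.6,.187))
togo([.55,.13,.42],down())
E
```

```text
[0.58340572 0.06509575 0.187     ]
tcp [0.2275 0.6083 0.257 ] slide [-3.131 -2.236 -1.083] rot [-0.0005 -0.     -0.1139]
```

```bash
python3 -m crank '{"fingers":[0.1,0.1,0.1,0.1],"slide":[[-1,-0.71,-0.35],[-1,-0.71,-0.35],[-1,-0.71,-0.35],[-1,-0.71,-0.35]],"rot":[[0,0,-0.114],[0,0,-0.114],[0,0,-0.114],[0,0,-0.114]]}' 20; python3 -c "
from h import *
togo([.55,.13,.42],down())"
```

```text
time: 0.5
tcp_pos: [0.3325, 0.4539, 0.3106]
tool_rot: [0.0, -0.0, 1.0, -0.0]
wrist_force: [-0.5, 0.5, -0.7]
finger_gap: 0.0583
grip_force: 0.0
tcp [0.3325 0.4539 0.3106] slide [-1.449 -2.161 -0.727] rot [-0.0003  0.0001  0.0002]
```

```bash
python3 -m crank '{"fingers":[0.1,0.1,0.1,0.1,0.1],"slide":[[-0.7,-1,-0.36],[-0.7,-1,-0.36],[-0.7,-1,-0.36],[-0.7,-1,-0.36],[-0.7,-1,-0.36]],"rot":[[0,0,0],[0,0,0],[0,0,0],[0,0,0],[0,0,0]]}'
python3 -m crank '{"fingers":[0.1,0.1,0.1,0.1,0.1,0.1],"slide":[[-0.75,-1,-0.36],[-0.75,-1,-0.36],[-0.75,-1,-0.36],[-0.75,-1,-0.36],[-0.75,-1,-0.36],[-0.75,-1,-0.36]],"rot":[[0,0,0],[0,0,0],[0,0,0],[0,0,0],[0,0,0],[0,0,0]]}'
python3 - <<'E'
from h import *
im,d,P=snap('wrist','w1.png');np.savez('w1.npz',im=im,d=d,T=P['camera_from_world'],K=P['camera_matrix'])
print(np.round(np.linalg.inv(P['camera_from_world']),3))
E
```

```text
time: 1.0
tcp_pos: [0.4402, 0.3011, 0.3658]
tool_rot: [0.002, 0.005, 1.0, -0.0]
wrist_force: [-0.3, 0.7, 0.0]
finger_gap: 0.0484
grip_force: 0.0
time: 1.6
tcp_pos: [0.5484, 0.1566, 0.4177]
tool_rot: [-0.0, 0.001, 1.0, 0.0]
wrist_force: [0.3, 1.6, -0.5]
finger_gap: 0.048
grip_force: 0.0
[[ 0.001  0.948  0.319  0.464]
 [ 1.    -0.001 -0.001  0.158]
 [-0.001  0.319 -0.948  0.545]
 [ 0.     0.     0.     1.   ]]
```

View pics/w1.png

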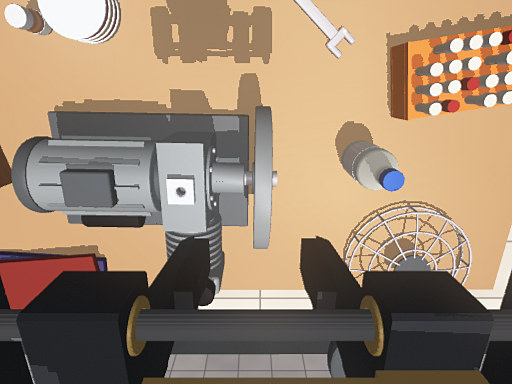

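The wrist view shows the boss hole at (181,191), the wheel rim along column ≈262 over rows 106–248, and the fingers below. Measuring both.

Run:
```python
from h import *
z=np.load('w1.npz');im,d=z['im'],z['d'];P=dict(camera_matrix=z['K'],camera_from_world=z['T']);C=cloud(d,P)
g=cv2.cvtColor(im,cv2.COLOR_RGB2GRAY)
m=g[181:201,171:192]<90;v,u=np.where(m);print(len(u));u0,v0=u.mean()+171,v.mean()+181;print(u0,v0,'hole',plane(P,u0,v0,.187))
m=(g[172:212,160:200]>215).astype(np.uint8);c=max(cv2.findContours(m,0,2)[0],key=cv2.contourArea);print(cv2.minAreaRect(c))
r=cv2.minAreaRect(c);print('boss',plane(P,r[0][0]+160,r[0][1]+172,.187))
m=(C[...,2]>.13)&(abs(C[...,1]-.165)<.03)&(abs(C[...,0]-.58)<.12)&(d>0)
p=C[m];A=[]
for x in np.arange(.5,.67,.01):
    q=p[(abs(p[:,0]-x)<.006)]; q=q[q[:,2]>q[:,2].max()-.012]
    A.append([x,np.percentile(q[:,1],2),np.percentile(q[:,1],98),np.percentile(q[:,2],95)])
A=np.array(A);k=np.polyfit(A[:,0]-.58,A[:,1:3].mean(1),1);print(np.round(A[::3],3),k)
from scipy.optimize import least_squares
print('wheel',least_squares(lambda c:np.hypot(A[:,0]-c[0],A[:,3]-c[1])-.1,[.58,.12]).x)
```

```text
15
180.4 190.8 hole [0.58194909 0.06657216 0.187     ]
((19.5, 19.5), (25.0, 27.0), 90.0)
boss [0.58284832 0.06540229 0.187     ]
[[0.5   0.158 0.177 0.181]
 [0.53  0.137 0.194 0.491]
 [0.56  0.189 0.189 0.466]
 [0.59  0.156 0.176 0.221]
 [0.62  0.155 0.174 0.216]
 [0.65  0.155 0.174 0.199]] [-0.10231726  0.17124773]
wheel [0.57865556 0.3283437 ]
```

```bash
cat >> h.py <<'E'
W=np.array([.584,.166,.120])
def rim(t,R=.093):
    a=np.radians(t);return togo(W+R*np.array([np.sin(a),0,np.cos(a)]),down(-1,t))
E
python3 -c "
from h import *
rim(-38,.15);rim(-38,.093)"
```

```text
tcp [0.5477 0.1579 0.4174] slide [0.371 0.054 1.195] rot [ 0.0021 -0.2116  0.0058]
tcp [0.5477 0.1579 0.4174] slide [0.137 0.054 1.494] rot [ 0.0021 -0.2116  0.0058]
```

```bash
python3 -m crank '{"fingers":[0.1,0.1,0.1,0.1,0.1,0.1],"slide":[[0.37,0.054,1],[0.37,0.054,1],[0.37,0.054,1],[0.37,0.054,1],[0.37,0.054,1],[0.37,0.054,1]],"rot":[[0,-0.211,0.006],[0,-0.211,0.006],[0,-0.211,0.006],[0,-0.211,0.006],[0,-0.211,0.006],[0,-0.211,0.006]]}'
python3 -c "
from h import *
rim(-38,.093);print(env.get_obs()['qpos'])"
```

```text
time: 2.25
tcp_pos: [0.4993, 0.1562, 0.2736]
tool_rot: [0.288, 0.016, 0.957, -0.02]
wrist_force: [0.3, 0.2, 0.9]
finger_gap: 0.0483
grip_force: 0.0
tcp [0.4993 0.1562 0.2736] slide [0.144 0.088 0.544] rot [-0.0119 -0.0252 -0.001 ]
[-0.80007796  0.10568123  0.21421963  2.26589     0.86405164  0.44164378
  0.21207017]
```

```bash
python3 -m crank '{"fingers":[0.1,0.1,0.1,0.1,0.1],"slide":[[0.144,0.088,0.1],[0.144,0.088,0.1],[0.144,0.088,0.3],[0.144,0.088,0.45],[0.144,0.088,0.45]],"rot":[[-0.01,-0.015,0],[-0.01,-0.015,0],[-0.01,-0.015,0],[-0.01,-0.015,0],[-0.01,-0.015,0]]}'
python3 -c "
from h import *
rim(-36,.093);rim(-33);print(env.get_obs()['qpos'])"
```

```text
time: 2.75
tcp_pos: [0.5204, 0.1656, 0.2044]
tool_rot: [0.309, 0.011, 0.951, -0.007]
wrist_force: [-0.8, -0.3, -0.5]
finger_gap: 0.0488
grip_force: 0.0
tcp [0.5204 0.1656 0.2044] slide [-0.012  0.005  0.084] rot [-0.0031 -0.0001 -0.0011]
tcp [0.5204 0.1656 0.2044] slide [-0.045  0.005  0.085] rot [-0.0031  0.0166 -0.0012]
[-0.85316626  0.29060441  0.30514815  2.31510222  1.49490243  0.26178284
 -0.45765471]
```

```bash
python3 -m crank '{"fingers":[0.1,0.1,-1,-1,-1,-1,-1,-1],"slide":[[-0.012,0.005,0.08],[-0.012,0.005,0.08],[-0.012,0.005,0.08],[-0.012,0.005,0.08],[-0.012,0.005,0.08],[-0.012,0.005,0.08],[-0.012,0.005,0.08],[-0.012,0.005,0.08]],"rot":[[0,0,0],[0,0,0],[0,0,0],[0,0,0],[0,0,0],[0,0,0],[0,0,0],[0,0,0]]}' 40
python3 -c "
from h import *
rim(-36,.093);o=env.get_obs();print(o['moment'])"
python3 -c "
import numpy as np
for a in (3,6,9,12,15,18,21,24):
  t=np.radians(a);print(a,np.round([-.093*np.sin(t)/.15,.093*(1-np.cos(t))/.15,a/180],4))"
```

```text
time: 3.55
tcp_pos: [0.5303, 0.1666, 0.1987]
tool_rot: [0.311, 0.013, 0.95, -0.005]
wrist_force: [-4.2, 3.6, 6.8]
finger_gap: 0.0197
grip_force: 40.0
tcp [0.5303 0.1666 0.1987] slide [ 0.019 -0.004  0.015] rot [-0.0021  0.0012 -0.0022]
[0.6224299  0.54056047 0.48780677]
3 [-0.0324  0.0008  0.0167]
6 [-0.0648  0.0034  0.0333]
9 [-0.097   0.0076  0.05  ]
12 [-0.1289  0.0135  0.0667]
15 [-0.1605  0.0211  0.0833]
18 [-0.1916  0.0303  0.1   ]
21 [-0.2222  0.0412  0.1167]
24 [-0.2522  0.0536  0.1333]
```

```bash
cat > f.py <<'E'
from h import *
o=env.get_obs();q=o['tool_rot'];R=Rn.from_quat(np.r_[q[1:],q[0]]);zx=R.as_matrix()
p=o['tcp_pos']-W;th=np.degrees(np.arctan2(p[0],p[2]));tilt=np.degrees(np.arctan2(-zx[0,2],-zx[2,2]))
t=-zx[:,0];f=o['wrist_force'];print('TH %.1f tilt %.1f R %.4f dy %.4f drag %.1f rad %.1f My %.2f'%(th,tilt,np.hypot(p[0],p[2]),p[1],-f@t,-f@zx[:,2],o['moment'][1]), 't',o['time'])
E
M='{"fingers":[-1,-1,-1,-1],"slide":[[-0.0324,0,0.0008],[-0.0648,0,0.0034],[-0.097,0,0.0076],[-0.129,0,0.0135]],"rot":[[0,0.0167,0],[0,0.0333,0],[0,0.05,0],[0,0.0667,0]]}'; true
python3 -m crank '{"fingers":[-1,-1,-1,-1],"slide":[[-0.0324,0,0.0008],[-0.0648,0,0.0034],[-0.097,0,0.0076],[-0.129,0,0.0135]],"rot":[[0,0.0167,0],[0,0.0333,0],[0,0.05,0],[0,0.0667,0]]}' >/dev/null; python3 f.py
python3 -m crank '{"fingers":[-1,-1,-1,-1],"slide":[[-0.0324,0,0.0008],[-0.0648,0,0.0034],[-0.097,0,0.0076],[-0.129,0,0.0135]],"rot":[[0,0.0167,0],[0,0.0333,0],[0,0.05,0],[0,0.0667,0]]}' >/dev/null; python3 f.py
```

```text
TH -24.5 tilt -27.7 R 0.0954 dy 0.0003 drag 6.9 rad 18.9 My 2.18 t 3.95
TH -12.9 tilt -15.6 R 0.0959 dy -0.0001 drag 7.3 rad 2.3 My 1.60 t 4.35
```

```bash
python3 -m crank '{"fingers":[-1,-1,-1],"slide":[[-0.0324,0,0.0008],[-0.0648,0,0.0034],[-0.097,0,0.0076]],"rot":[[0,0.0167,0],[0,0.0333,0],[0,0.05,0]]}' >/dev/null; python3 f.py
python3 -m crank '{"fingers":[-1,-1,-1],"slide":[[-0.0324,0,0.0008],[-0.0648,0,0.0034],[-0.097,0,0.0076]],"rot":[[0,0.0167,0],[0,0.0333,0],[0,0.05,0]]}' >/dev/null; python3 f.py
```

```text
TH -4.3 tilt -6.5 R 0.0962 dy -0.0003 drag 5.0 rad -0.8 My 1.02 t 4.65
TH 4.3 tilt 2.5 R 0.0965 dy -0.0006 drag 3.3 rad -3.6 My 0.48 t 4.95
```

```bash
python3 -m crank '{"fingers":[-1,-1,-1],"slide":[[-0.0324,0,0.0008],[-0.0648,0,0.0034],[-0.097,0,0.0076]],"rot":[[0,0.0167,0],[0,0.0333,0],[0,0.05,0]]}' >/dev/null; python3 f.py; python3 -c "from h import *;print(env.get_obs()['qpos'])"
```

```text
TH 12.9 tilt 11.6 R 0.0967 dy -0.0009 drag 3.2 rad -4.3 My 0.02 t 5.25
[-0.14021866  0.66670171 -0.26208391  1.45605941  0.09644405  1.22802464
  1.13048275]
```

```bash
sed -i "s/^t=-zx.*/&;print('tau %.2f'%(-(f@t)*(np.hypot(p[0],p[2])+.225)-o['moment']@zx[:,1]),end=' ')/" f.py
for i in 1; do python3 f.py
python3 -m crank '{"fingers":[-1,-1],"slide":[[-0.0216,0,0.0004],[-0.0432,0,0.0015]],"rot":[[0,0.0111,0],[0,0.0222,0]]}' >/dev/null; python3 f.py
python3 -m crank '{"fingers":[-1,-1],"slide":[[-0.0216,0,0.0004],[-0.0432,0,0.0015]],"rot":[[0,0.0111,0],[0,0.0222,0]]}' >/dev/null; python3 f.py
python3 -m crank '{"fingers":[-1,-1],"slide":[[-0.0216,0,0.0004],[-0.0432,0,0.0015]],"rot":[[0,0.0111,0],[0,0.0222,0]]}' >/dev/null; python3 f.py; done
```

```text
TH 12.9 tilt 11.6 R 0.0967 dy -0.0009 drag 3.2 rad -4.3 My 0.02 t 5.25
tau 0.88 TH 16.7 tilt 15.5 R 0.0969 dy -0.0010 drag 3.7 rad -3.5 My 0.11 t 5.45
tau 0.96 TH 20.5 tilt 19.5 R 0.0970 dy -0.0012 drag 3.7 rad -4.1 My -0.11 t 5.65
tau 1.17 TH 24.3 tilt 23.6 R 0.0970 dy -0.0013 drag 3.7 rad -4.5 My -0.12 t 5.85
tau 1.20
```

```bash
sed -i "s/,end=' ')/)/" f.py
python3 -m crank '{"fingers":[-1,-1],"slide":[[-0.0216,0,0.0004],[-0.0432,0,0.0015]],"rot":[[0,0.0111,0],[0,0.0222,0]]}' >/dev/null; python3 f.py
python3 -m crank '{"fingers":[-1,-1],"slide":[[-0.0216,0,0.0004],[-0.0432,0,0.0015]],"rot":[[0,0.0111,0],[0,0.0222,0]]}' >/dev/null; python3 f.py;python3 -c "from h import *;print(env.get_obs()['qpos'])"
```

```text
TH 28.1 tilt 27.6 R 0.0972 dy -0.0014 drag 3.9 rad -4.2 My -0.20 t 6.05
tau 1.35
TH 31.9 tilt 31.6 R 0.0973 dy -0.0016 drag 3.3 rad -5.0 My -0.30 t 6.25
tau 1.24
[-0.13310506  0.94565413 -0.25360432  1.04943859  0.01638921  1.68385236
  1.19253714]
```

```bash
python3 -m crank '{"fingers":[-1,-1],"slide":[[-0.0216,0,0.0004],[-0.0432,0,0.0015]],"rot":[[0,0.0111,0],[0,0.0222,0]]}' >/dev/null; python3 f.py
python3 -m crank '{"fingers":[-1,-1],"slide":[[-0.0216,0,0.0004],[-0.0432,0,0.0015]],"rot":[[0,0.0111,0],[0,0.0222,0]]}' >/dev/null; python3 f.py;python3 -c "from h import *;print(env.get_obs()['qpos'])"
```

```text
TH 35.7 tilt 35.6 R 0.0974 dy -0.0017 drag 3.2 rad -5.2 My -0.28 t 6.45
tau 1.18
TH 39.5 tilt 39.6 R 0.0974 dy -0.0018 drag 2.8 rad -5.3 My -0.34 t 6.65
tau 1.13
[-0.14055355  1.0723517  -0.2452409   0.86724501 -0.01529153  1.87118864
  1.20087172]
```

```bash
python3 -m crank '{"fingers":[-1,-1,-1],"slide":[[-0.0162,0,0.0002],[-0.0324,0,0.0008],[-0.0324,0,0.0008]],"rot":[[0,0.0083,0],[0,0.012,0],[0,0.012,0]]}' >/dev/null; python3 f.py
python3 -c "from h import *;print(env.get_obs()['qpos'])"
python3 -m crank '{"fingers":[-0.7,-0.5,-0.3,0.1],"slide":[[0,0,0],[0,0,0],[0,0,0],[0,0,0]],"rot":[[0,0,0],[0,0,0],[0,0,0],[0,0,0]]}'
python3 f.py
python3 - <<'E'
from h import *
snap('scene','s1.png')
im=cv2.imread('pics/s1.png');cv2.imwrite('pics/s1c.png',cv2.resize(im[120:260,240:420],None,fx=4,fy=4,interpolation=3))
E
```

```text
TH 42.0 tilt 41.2 R 0.0974 dy -0.0019 drag 2.8 rad 5.7 My -0.21 t 6.95
tau 0.96
[-0.20255646  1.09330772 -0.08199306  0.83172521 -0.13206635  1.90763871
  1.26719968]
time: 7.35
tcp_pos: [0.6493, 0.1566, 0.1914]
tool_rot: [-0.352, 0.021, 0.936, -0.0]
wrist_force: [0.4, 0.2, -0.8]
finger_gap: 0.0361
grip_force: 0.0
TH 42.4 tilt 41.2 R 0.0968 dy -0.0094 drag -0.8 rad -0.3 My -0.58 t 7.35
tau 0.33
```

View pics/s1c.png

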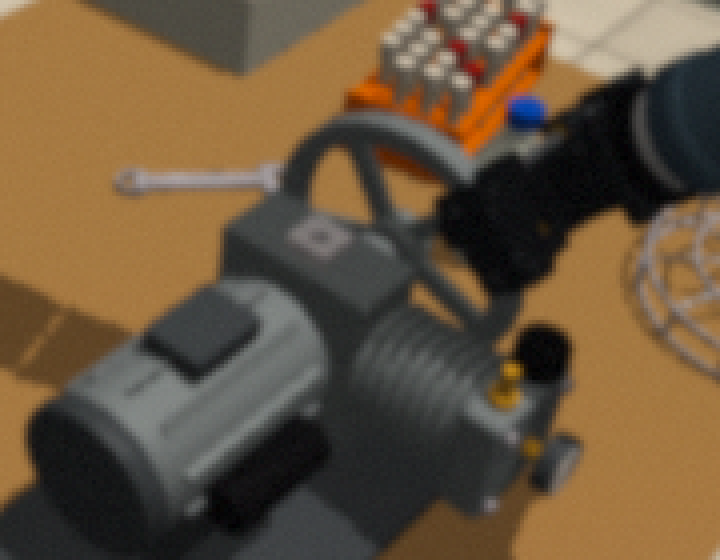

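The crop shows the gripper clear of the rim with the wheel and boss unobstructed, boss hole at crop (320,237). The free-air reading gives a tilt-dependent moment bias. Corrected for it, the peak is near TH 26, so dead centre is about TH 47. The wheel is at about 42 now. I'll regrip nearer upright and finish.

```bash
python3 -c "from h import *
rim(39,.11);rim(36,.15)"
```

```text
tcp [0.6494 0.1551 0.1908] slide [ 0.048  0.072 -0.089] rot [ 0.0004 -0.0124 -0.0094]
tcp [0.6494 0.1551 0.1908] slide [ 0.111  0.073 -0.352] rot [ 0.0002 -0.0291 -0.0094]
```

```bash
python3 -m crank '{"fingers":[0.2,0.2,0.2,0.2,0.2,0.2],"slide":[[0,0.06,-0.05],[0,0.06,-0.1],[0.05,0.07,-0.2],[0.11,0.07,-0.35],[0.11,0.07,-0.35],[0.11,0.07,-0.35]],"rot":[[0,0,0],[0,0,0],[0,-0.01,0],[0,-0.02,0],[0,-0.029,0],[0,-0.029,0]]}'
python3 -c "from h import *
rim(-4,.15)"
```

```text
time: 8.0
tcp_pos: [0.6704, 0.165, 0.2412]
tool_rot: [-0.304, 0.023, 0.952, -0.001]
wrist_force: [0.4, -0.5, -1.1]
finger_gap: 0.0528
grip_force: 0.0
tcp [0.6704 0.165  0.2412] slide [ 0.635 -0.024  0.22 ] rot [-0.003  -0.2191 -0.0093]
```

```bash
python3 -m crank '{"fingers":[0.1,0.1,0.1,0.1,0.1,0.1,0.1],"slide":[[0.13,0,0],[0.26,-0.01,0.02],[0.39,-0.02,0.07],[0.52,-0.02,0.14],[0.635,-0.024,0.22],[0.635,-0.024,0.22],[0.635,-0.024,0.22]],"rot":[[0,-0.045,0],[0,-0.09,-0.005],[0,-0.135,-0.009],[0,-0.18,-0.009],[0,-0.219,-0.009],[0,-0.219,-0.009],[0,-0.219,-0.009]]}'
python3 f.py;python3 -c "from h import *
rim(-4,.095)"
```

```text
time: 8.7
tcp_pos: [0.5711, 0.1656, 0.2676]
tool_rot: [0.031, 0.007, 0.999, -0.005]
wrist_force: [1.4, 0.2, 0.6]
finger_gap: 0.0486
grip_force: 0.0
TH -5.0 tilt -3.6 R 0.1481 dy -0.0004 drag -1.4 rad 0.5 My -0.01 t 8.7
tau -0.51
tcp [0.5711 0.1656 0.2676] slide [-0.02   0.007  0.354] rot [-0.0033 -0.0023  0.001 ]
```

```bash
python3 -m crank '{"fingers":[0.1,0.1,0.1,-1,-1,-1,-1,-1],"slide":[[-0.02,0.007,0.2],[-0.02,0.007,0.35],[-0.02,0.007,0.35],[-0.02,0.007,0.35],[-0.02,0.007,0.35],[-0.02,0.007,0.35],[-0.02,0.007,0.35],[-0.02,0.007,0.35]],"rot":[[0,0,0],[0,0,0],[0,0,0],[0,0,0],[0,0,0],[0,0,0],[0,0,0],[0,0,0]]}' 40
python3 f.py
python3 -m crank '{"fingers":[-1,-1],"slide":[[-0.0108,0,0.0001],[-0.0216,0,0.0004]],"rot":[[0,0.0056,0],[0,0.0111,0]]}'>/dev/null; python3 f.py
python3 -m crank '{"fingers":[-1,-1],"slide":[[-0.0108,0,0.0001],[-0.0216,0,0.0004]],"rot":[[0,0.0056,0],[0,0.0111,0]]}'>/dev/null; python3 f.py
```

```text
time: 9.5
tcp_pos: [0.5797, 0.1657, 0.2168]
tool_rot: [0.033, 0.008, 0.999, -0.005]
wrist_force: [-0.3, -1.4, 4.6]
finger_gap: 0.0195
grip_force: 40.0
TH -2.6 tilt -3.8 R 0.0969 dy -0.0003 drag -0.0 rad 4.6 My 0.03 t 9.5
tau -0.03
TH -1.2 tilt -1.6 R 0.0969 dy -0.0003 drag 4.2 rad 7.8 My 0.44 t 9.7
tau 0.91
TH 0.8 tilt 0.4 R 0.0970 dy -0.0004 drag 3.8 rad 7.5 My 0.46 t 9.9
tau 0.76
```

```bash
python3 -m crank '{"fingers":[-1,-1],"slide":[[-0.0108,0,0.0001],[-0.0216,0,0.0004]],"rot":[[0,0.0056,0],[0,0.0111,0]]}'>/dev/null; python3 f.py
python3 -m crank '{"fingers":[-1,-1],"slide":[[-0.0108,0,0.0001],[-0.0216,0,0.0004]],"rot":[[0,0.0056,0],[0,0.0111,0]]}'>/dev/null; python3 f.py
```

```text
TH 2.8 tilt 2.3 R 0.0970 dy -0.0004 drag 3.2 rad 7.4 My 0.39 t 10.1
tau 0.66
TH 4.8 tilt 4.3 R 0.0971 dy -0.0005 drag 3.8 rad 6.5 My 0.36 t 10.3
tau 0.88
```

```bash
python3 -m crank '{"fingers":[-1],"slide":[[-0.0108,0,0.0001]],"rot":[[0,0.0056,0]]}'>/dev/null; python3 f.py
python3 -m crank '{"fingers":[-1],"slide":[[-0.0108,0,0.0001]],"rot":[[0,0.0056,0]]}'>/dev/null; python3 f.py
python3 -m crank '{"fingers":[-1],"slide":[[-0.0108,0,0.0001]],"rot":[[0,0.0056,0]]}'>/dev/null; python3 f.py
```

```text
TH 5.7 tilt 5.3 R 0.0971 dy -0.0005 drag 3.3 rad 6.8 My 0.34 t 10.4
tau 0.73
TH 6.7 tilt 6.3 R 0.0972 dy -0.0006 drag 3.4 rad 6.7 My 0.29 t 10.5
tau 0.82
TH 7.7 tilt 7.3 R 0.0972 dy -0.0006 drag 3.4 rad 5.7 My 0.23 t 10.6
tau 0.89
```

```bash
cat > sp.py <<'E'
from h import *
import sys
def prof(im,P,r):
    T=P['camera_from_world'];K=P['camera_matrix'];a=np.radians(np.arange(0,360,.5)-90)
    X=np.stack([W[0]+r*np.sin(a),0*a+W[1],W[2]+r*np.cos(a)],-1)
    c=X@T[:3,:3].T+T[:3,3];q=c@np.asarray(K).T;q=(q[:,:2]/q[:,2:]).astype(np.float32)
    g=cv2.cvtColor(im,cv2.COLOR_RGB2HSV)[...,1].astype(np.float32)
    return cv2.remap(g,q[:,:1],q[:,1:],cv2.INTER_LINEAR)[:,0]
snap('scene',"s2.png");P=env.camera_params('scene')
out=[]
for f in('scene0','s1','s2'):
    im=cv2.imread(f'pics/{f}.png')[:,:,::-1].copy()
    out.append(np.tile(np.stack([prof(im,P,r) for r in np.arange(.04,.1,.001)])[::-1].repeat(2,0),(1,1)))
o=np.vstack([np.pad(x,((0,8),(0,0))) for x in out]);cv2.imwrite('pics/polar.png',np.clip(o,0,255))
E
python3 sp.py
```

```text
[ WARN:0@0.807] global loadsave.cpp:1063 imwrite_ Unsupported depth image for selected encoder is fallbacked to CV_8U.
```

View pics/polar.png

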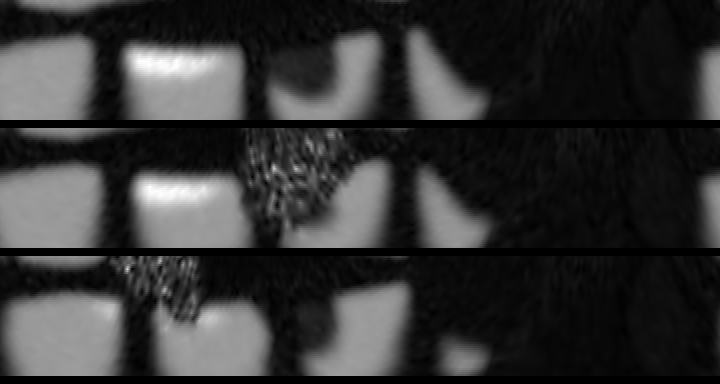

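```bash
cat > fit.py <<'E'
import numpy as np
from scipy.optimize import least_squares
# wheelangle, tilt, drag, rad, My
D=np.array([[-24.5,-27.7,6.9,18.9,2.18],[-12.9,-15.6,7.3,2.3,1.6],[-4.3,-6.5,5,-.8,1.02],[4.3,2.5,3.3,-3.6,.48],[12.9,11.6,3.2,-4.3,.02],[16.7,15.5,3.7,-3.5,.11],[20.5,19.5,3.7,-4.1,-.11],[24.3,23.6,3.7,-4.5,-.12],[28.1,27.6,3.9,-4.2,-.2],[31.9,31.6,3.3,-5,-.3],[35.7,35.6,3.2,-5.2,-.28],[39.5,39.6,2.8,-5.3,-.34],
[43.8,-1.6,4.2,7.8,.44],[45.8,.4,3.8,7.5,.46],[47.8,2.3,3.2,7.4,.39],[49.8,4.3,3.8,6.5,.36],[50.7,5.3,3.3,6.8,.34],[51.7,6.3,3.4,6.7,.29],[52.7,7.3,3.4,5.7,.23]])
def s(x): 
    return np.where(x<-38,0,np.where(x<-21,np.sin(np.clip((x+38)/17,0,1)*np.pi/2),np.sin(-np.clip(x/21,-1,1)*np.pi/2)))
th,ti,dr,ra,My=D.T
def res(p,T): L,b,e,c=p; return L*dr-My-b*np.sin(np.radians(ti))+e*ra+c-(.6+.8*s(th-T))
for T in range(40,60,1):
    r=least_squares(lambda p:np.r_[res(p,T),(p[1]-.88)/1.0,p[2]/.01*.1,p[3]/.5],[.3,.88,0,0]);print(T,round(r.cost,3),np.round(r.x,3))
E
python3 fit.py
```

```text
40 1.187 [ 0.341  0.997 -0.041 -0.097]
41 1.072 [ 0.341  0.942 -0.038 -0.09 ]
42 0.964 [ 0.34   0.887 -0.035 -0.083]
43 0.862 [ 0.34   0.838 -0.032 -0.072]
44 0.766 [ 0.339  0.794 -0.029 -0.06 ]
45 0.68 [ 0.338  0.75  -0.026 -0.048]
46 0.605 [ 0.337  0.708 -0.023 -0.036]
47 0.545 [ 0.335  0.667 -0.019 -0.024]
48 0.501 [ 0.332  0.629 -0.015 -0.011]
49 0.475 [ 0.33   0.592 -0.011  0.001]
50 0.468 [ 0.326  0.558 -0.006  0.014]
51 0.478 [ 0.323  0.527 -0.002  0.027]
52 0.483 [0.319 0.503 0.002 0.042]
53 0.504 [0.316 0.481 0.006 0.057]
54 0.543 [0.312 0.463 0.01  0.071]
55 0.589 [0.307 0.448 0.014 0.086]
56 0.631 [0.304 0.437 0.018 0.1  ]
57 0.684 [0.3   0.429 0.022 0.114]
58 0.747 [0.296 0.425 0.025 0.128]
59 0.801 [0.292 0.425 0.029 0.14 ]
```

The fit puts dead centre at 50 ± 2.5, and the wheel is at about 52.7, so just past it. The polar picture shows the spokes shifted from px 117 to px 139, or 11°, which agrees with the tool's travel, so the grip didn't slip. Releasing and going for the pin.

```bash
python3 -m crank '{"fingers":[-0.6,-0.3,0.1,0.1,0.1,0.1,0.1],"slide":[[0,0,0],[0,0,0],[0,0,0],[0,0,0],[0,0,-0.3],[0,0,-0.6],[0,0,-0.9]],"rot":[[0,0,0],[0,0,0],[0,0,0],[0,0,0],[0,0,0],[0,0,0],[0,0,0]]}'
python3 -c "from h import *
togo([.487,-.16,.33],down(0))"
```

```text
time: 11.35
tcp_pos: [0.6136, 0.1671, 0.3504]
tool_rot: [-0.064, 0.008, 0.998, -0.004]
wrist_force: [1.0, -0.3, -0.7]
finger_gap: 0.0484
grip_force: 0.0
tcp [0.6136 0.1671 0.3504] slide [ 0.783 -2.192  0.26 ] rot [-0.0027 -0.041  -0.0051]
```

```bash
python3 -m crank '{"fingers":[0.1,0.1,0.1,0.1],"slide":[[0.2,-0.3,0],[0.3,-0.6,0],[0.4,-1,0],[0.4,-1,0]],"rot":[[0,-0.04,0],[0,-0.04,0],[0,-0.04,0],[0,-0.04,0]]}'>/dev/null
python3 -m crank '{"fingers":[0.1,0.1,0.1,0.1],"slide":[[0.2,-0.3,0],[0.3,-0.6,0],[0.45,-1,0],[0.45,-1,0]],"rot":[[0,0,-0.03],[0,0,-0.06],[0,0,-0.06],[0,0,-0.06]]}'>/dev/null
python3 -c "from h import *
togo([.475,-.32,.22],down(11))"
```

```text
tcp [ 0.48   -0.1358  0.36  ] slide [ 0.232 -1.196  0.947] rot [-0.0034 -0.0014 -0.0083]
```

```bash
python3 -m crank '{"fingers":[0.1,0.1,0.1,0.1,0.1],"slide":[[0.1,-0.35,0.2],[0.2,-0.7,0.6],[0.23,-1,0.95],[0.23,-1,0.95],[0.23,-1,0.95]],"rot":[[0,0,0],[0,0,-0.008],[0,0,-0.008],[0,0,-0.008],[0,0,-0.008]]}'
python3 - <<'E'
from h import *
o=env.get_obs();im,d,P=snap('wrist','w2.png');np.savez('w2.npz',im=im,d=d,T=P['camera_from_world'],K=P['camera_matrix'])
print(o['tcp_pos'])
T=P['camera_from_world'];q=P['camera_matrix']@(T[:3,:3]@[.485,-.333,.083]+T[:3,3]);print(q/q[2])
E
```

```text
time: 12.65
tcp_pos: [0.4709, -0.2884, 0.2148]
tool_rot: [-0.004, -0.097, 0.995, -0.004]
wrist_force: [0.2, -0.6, -0.2]
finger_gap: 0.0485
grip_force: 0.0
[ 0.47088818 -0.28841492  0.21479223]
[202.44800584 196.41292175   1.        ]
```

View pics/w2.png

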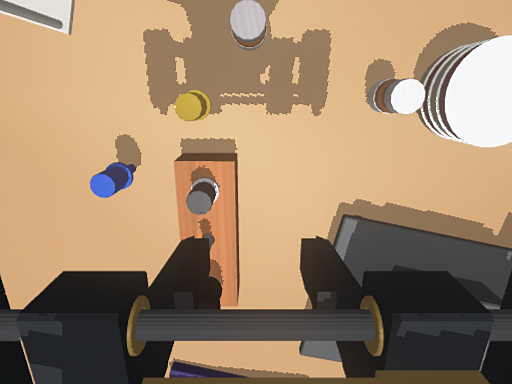

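The knob top is at (200,202) over its bright collar at (207,188), with the drift behind the left finger. Localizing the knob.

Run:
```python
from h import *
z=np.load('w2.npz');im,d=z['im'],z['d'];P=dict(camera_matrix=z['K'],camera_from_world=z['T']);C=cloud(d,P)
m=(C[...,2]>.078)&(C[...,2]<.09)&(abs(C[...,0]-.485)<.025)&(abs(C[...,1]+.333)<.025)
v,u=np.where(m);p=C[m];print(len(u),u.min(),u.max(),v.min(),v.max(),p.min(0),p.max(0),(p.min(0)+p.max(0))/2)
c=plane(P,(u.min()+u.max())/2,(v.min()+v.max())/2,.083);print(c)
m=(C[...,2]>.04)&(C[...,2]<.048)&(C[...,0]<.56)&(C[...,0]>.43)&(abs(C[...,1]+.333)<.05)
print(cv2.minAreaRect(C[m][:,:2].astype(np.float32)*1000))
togo([c[0],c[1],.15],down(11));togo([c[0],c[1],.072],down(11))
```

```text
537 186 212 189 214 [ 0.4793475  -0.34746682  0.07821337] [ 0.50303047 -0.32398947  0.08524338] [ 0.49118899 -0.33572815  0.08172838]
[ 0.4903678  -0.33535445  0.083     ]
((513.4156494140625, -331.6931457519531), (105.48809814453125, 60.17656326293945), 11.047381401062012)
tcp [ 0.4714 -0.2879  0.2152] slide [-0.067 -0.332  0.437] rot [-0.0022 -0.0029  0.0006]
tcp [ 0.4714 -0.2879  0.2152] slide [-0.072 -0.328  0.957] rot [-0.0022 -0.0029  0.0006]
```

```bash
python3 -m crank '{"fingers":[0.1,0.1,0.1,0.1,0.1,0.1,0.1],"slide":[[-0.07,-0.33,0.1],[-0.07,-0.33,0.2],[-0.07,-0.33,0.45],[-0.07,-0.33,0.7],[-0.07,-0.33,0.93],[-0.07,-0.33,0.93],[-0.07,-0.33,0.93]],"rot":[[0,-0.003,0],[0,-0.003,0],[0,-0.003,0],[0,-0.003,0],[0,-0.003,0],[0,-0.003,0],[0,-0.003,0]]}'
python3 -c "from h import *
togo([.4905,-.3355,.072],down(11))"
```

```text
time: 13.4
tcp_pos: [0.4944, -0.3328, 0.0807]
tool_rot: [0.004, -0.099, 0.995, -0.004]
wrist_force: [0.6, -0.5, 0.7]
finger_gap: 0.0484
grip_force: 0.0
tcp [ 0.4944 -0.3328  0.0807] slide [ 0.029 -0.012  0.058] rot [-0.0028  0.002   0.0022]
```

```bash
python3 -m crank '{"fingers":[0.1,0.1,-1,-1,-1,-1,-1],"slide":[[0.027,-0.012,0.03],[0.027,-0.012,0.055],[0.027,-0.012,0.055],[0.027,-0.012,0.055],[0.027,-0.012,0.055],[0.027,-0.012,0.055],[0.027,-0.012,0.055]],"rot":[[0,0,0],[0,0,0],[0,0,0],[0,0,0],[0,0,0],[0,0,0],[0,0,0]]}' 20
python3 -c "from h import *
togo([.4905,-.3355,.20],down(11));o=env.get_obs();print(o['moment'])"
```

```text
time: 14.1
tcp_pos: [0.49, -0.3365, 0.0717]
tool_rot: [0.003, -0.099, 0.995, -0.004]
wrist_force: [-0.3, -0.0, 2.5]
finger_gap: 0.0236
grip_force: 20.0
tcp [ 0.49   -0.3365  0.0717] slide [-0.009 -0.002 -0.855] rot [-0.003   0.0019  0.0018]
[ 0.13686201  0.0741643  -0.01286174]
```

```bash
python3 -m crank '{"fingers":[-1,-1,-1,-1,-1],"slide":[[0,0,-0.15],[0,0,-0.4],[0,0,-0.7],[0,0,-1],[0,0,-1]],"rot":[[0,0,0],[0,0,0],[0,0,0],[0,0,0],[0,0,0]]}'
python3 -m crank '{"fingers":[-1,-1,-1,-1,-1],"slide":[[0,0.1,-0.2],[0,0.3,-0.5],[0,0.6,-0.7],[0,1,-0.7],[0,1,-0.7]],"rot":[[0,0,0],[0,0,0],[0,0,0],[0,0,0],[0,0,0]]}'
python3 - <<'E'
from h import *
s,d,P=snap('scene','s3.png');
togo([.583,.066,.32],down(11))
E
```

```text
time: 14.6
tcp_pos: [0.4916, -0.3373, 0.2275]
tool_rot: [0.008, -0.099, 0.995, -0.007]
wrist_force: [0.9, 0.4, -0.9]
finger_gap: 0.0237
grip_force: 20.0
time: 15.1
tcp_pos: [0.4581, -0.1826, 0.3251]
tool_rot: [0.003, -0.101, 0.995, -0.003]
wrist_force: [0.4, -0.4, -1.2]
finger_gap: 0.0232
grip_force: 20.0
tcp [ 0.4579 -0.1816  0.3247] slide [-1.151  1.448  0.029] rot [-0.002   0.0017  0.0038]
```

```bash
python3 -m crank '{"fingers":[-1,-1,-1,-1,-1],"slide":[[-0.2,0.25,0],[-0.4,0.5,0],[-0.6,0.75,0],[-0.8,1,0.02],[-0.8,1,0.02]],"rot":[[0,0,0],[0,0,0],[0,0,0],[0,0,0],[0,0,0]]}' >/dev/null
python3 -m crank '{"fingers":[-1,-1,-1,-1,-1],"slide":[[-0.15,0.2,0],[-0.35,0.45,0.05],[-0.35,0.45,0.1],[-0.35,0.45,0.1],[-0.35,0.45,0.1]],"rot":[[-0.002,0.002,0.004],[-0.002,0.002,0.004],[-0.002,0.002,0.004],[-0.002,0.002,0.004],[-0.002,0.002,0.004]]}'
python3 - <<'E'
from h import *
togo([.583,.066,.268],down(11))
o=env.get_obs();p=o['tcp_pos']
for n in('scene','top'):
    s,d,P=snap(n,n[0]+'4.png');T=P['camera_from_world']
    for dz in(0,-.063):
        q=P['camera_matrix']@(T[:3,:3]@(p+[0,0,dz])+T[:3,3]);print(n,q[:2]/q[2])
a=cv2.imread('pics/s4.png')[130:230,270:370];b=cv2.imread('pics/t4.png')[90:190,170:270]
cv2.imwrite('pics/c4.png',cv2.resize(np.hstack([a,b]),None,fx=4,fy=4,interpolation=3))
E
```

```text
time: 16.15
tcp_pos: [0.5846, 0.0577, 0.3052]
tool_rot: [-0.001, -0.091, 0.996, -0.002]
wrist_force: [-0.1, -0.1, 0.2]
finger_gap: 0.0233
grip_force: 20.0
tcp [0.5846 0.0577 0.3052] slide [-0.     0.058  0.248] rot [-0.0012 -0.0008 -0.0028]
scene [323.91221062 141.05148467]
scene [320.55701074 162.38769939]
top [217.64829443 115.19180686]
top [220.10241209 124.73191618]
```

View pics/c4.png

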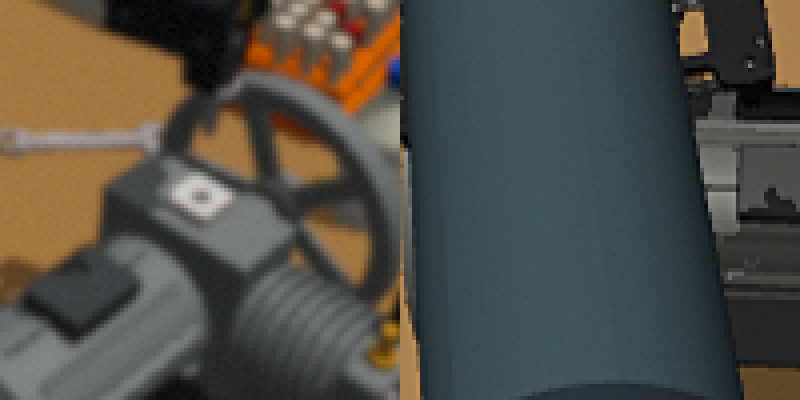

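The left crop shows the shank tip at scene ≈ (322.5,162) and the boss hole at ≈ (320,179). The arm hides the top view. Comparing the pin-to-hole offset within the same views.

Run:
```python
from h import *
P=env.camera_params('scene');T=P['camera_from_world'];K=P['camera_matrix']
pr=lambda X:(lambda q:q[:2]/q[2])(K@(T[:3,:3]@np.array(X)+T[:3,3]))
print('hole pred',pr([.583,.066,.187]))
im=cv2.imread('pics/s4.png');g=cv2.cvtColor(im,cv2.COLOR_BGR2GRAY)
print(g[174:186,310:332]);print(im[150:166,314:332,0]);
o=env.get_obs();p=o['tcp_pos']
for dz in(-.023,-.04,-.05,-.0627):print(dz,pr(p+[0,0,dz]))
print('px/m: x',pr([.593,.066,.187])-pr([.583,.066,.187]),'y',pr([.583,.076,.187])-pr([.583,.066,.187]))
w,d,Pw=snap('wrist','w4.png');Tw=Pw['camera_from_world'];
for dz in(-.019,-.04,-.0627):
    q=Pw['camera_matrix']@(Tw[:3,:3]@(p+[0,0,dz])+Tw[:3,3]);print('wrist',q[:2]/q[2])
cv2.imwrite('pics/w4c.png',cv2.resize(cv2.imread('pics/w4.png')[120:290,150:360],None,fx=3.5,fy=3.5,interpolation=3))
```

```text
hole pred [319.32827103 177.67823958]
[[ 76  90 114 124 130 138 158 171 181 183 172 150 121  91  68  60  62  73
   85  92 100 109]
 [ 86 101 116 131 143 162 180 194 200 201 196 185 166 144 111  82  60  55
   60  65  74  85]
 [ 98 114 129 152 171 190 198 202 201 197 196 191 190 179 162 131 101  73
   57  53  54  63]
 [111 121 139 170 192 203 202 198 187 176 171 177 187 196 193 177 151 124
   91  69  60  63]
 [108 121 142 178 198 206 202 188 164 144 135 149 174 195 204 199 185 162
  123  96  87  85]
 [ 99 107 130 164 187 196 198 185 157 132 123 133 165 196 206 203 192 167
  135 114 109 109]
 [ 87  90 105 133 155 177 190 188 175 158 152 162 180 195 200 191 174 150
  126 120 120 119]
 [ 85  86  88  98 112 137 162 182 186 188 186 188 196 194 179 163 144 124
  118 121 122 123]
 [ 99  96  91  87  86 100 121 152 172 186 195 198 193 176 152 130 117 116
  119 123 123 124]
 [114 115 107  99  89  84  91 111 136 156 176 181 172 146 127 118 118 119
  122 123 122 126]
 [105 112 115 115 102  90  83  85  97 115 134 146 139 127 115 116 118 123
  122 122 124 122]
 [ 83  97 107 113 114 109  99  90  87  
[... 856 characters left out ...]
61  65  60  57  53  46]
 [ 39  39  39  38  43  48  51  54  58  60  62  64  63  63  64  60  61  51]
 [ 43  39  38  40  44  52  55  59  60  62  65  65  68  60  64  66  60  53]
 [ 39  40  39  42  50  55  58  60  58  65  64  67  65  65  65  65  63  54]
 [ 40  41  39  45  54  62  64  62  62  63  65  64  65  62  62  64  61  58]
 [ 41  40  45  46  57  62  65  65  64  66  66  65  63  66  65  63  64  62]]
-0.023 [322.82206107 148.82012937]
-0.04 [321.91407646 154.5829301 ]
-0.05 [321.39124905 157.90121339]
-0.0627 [320.73893322 162.04133435]
px/m: x [3.14238121 1.76486886] y [ 2.31578871 -1.76965098]
wrist [252.91796143 254.76689581]
wrist [253.26632761 236.94876252]
wrist [253.56755872 221.54148008]
```

View pics/w4c.png

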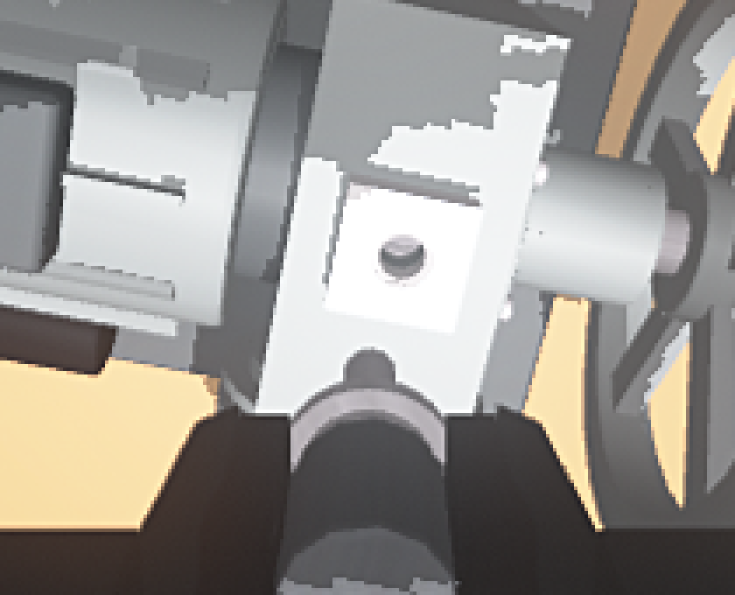

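The wrist crop shows the pin straight between the fingers, tip circle at full-image (255.4,226) and boss hole at (265.1,193.1). The pin sits on the predicted line about 1.9 px to the right of where the calibration puts it.

Run:
```python
from h import *
Pw=env.camera_params('wrist');o=env.get_obs();p=o['tcp_pos']
h=plane(Pw,265.1,193.1,.187)
a=plane(Pw,255.4,226.3,p[2]-.055)-p
print('hole raw',h,'pin off',a)
t=h-a;print('target',t)
togo([t[0],t[1],.268],down(11));togo([.583,.066,.268],down(11))
```

```text
hole raw [0.58240594 0.06697743 0.187     ] pin off [-0.00024048  0.00126781 -0.055     ]
target [0.58264642 0.06570962 0.242     ]
tcp [0.585  0.058  0.3063] slide [0.006 0.054 0.255] rot [-0.0011 -0.0002 -0.0029]
tcp [0.585  0.058  0.3063] slide [0.003 0.056 0.255] rot [-0.0011 -0.0002 -0.0029]
```

```bash
python3 -m crank '{"fingers":[-1,-1,-1,-1,-1],"slide":[[0.005,0.055,0.1],[0.005,0.055,0.25],[0.005,0.055,0.27],[0.005,0.055,0.27],[0.005,0.055,0.27]],"rot":[[0,0,-0.003],[0,0,-0.003],[0,0,-0.003],[0,0,-0.003],[0,0,-0.003]]}'
python3 -c "
from h import *
togo([.5826,.0658,.255],down(11));togo([.5826,.0658,.214],down(11))"
```

```text
time: 16.8
tcp_pos: [0.5834, 0.0671, 0.2667]
tool_rot: [0.001, -0.097, 0.995, -0.001]
wrist_force: [1.0, -0.6, 0.1]
finger_gap: 0.0233
grip_force: 20.0
tcp [0.5834 0.0671 0.2667] slide [ 0.007 -0.007  0.078] rot [-0.0009  0.0003  0.0005]
tcp [0.5834 0.0671 0.2667] slide [ 0.007 -0.006  0.351] rot [-0.0009  0.0003  0.0005]
```

```bash
python3 -m crank '{"fingers":[-1,-1,-1,-1,-1,-1],"slide":[[0.006,-0.007,0.03],[0.006,-0.007,0.06],[0.006,-0.007,0.09],[0.006,-0.007,0.115],[0.006,-0.007,0.14],[0.006,-0.007,0.14]],"rot":[[0,0,0],[0,0,0],[0,0,0],[0,0,0],[0,0,0],[0,0,0]]}'
```

```text
time: 17.4
tcp_pos: [0.5818, 0.0658, 0.2437]
tool_rot: [-0.001, -0.097, 0.995, -0.002]
wrist_force: [0.8, -1.3, -1.5]
finger_gap: 0.0233
grip_force: 20.0
```

```bash
python3 -m crank '{"fingers":[-1,-1,-1,-1],"slide":[[0,0,0.03],[0,0,0.06],[0,0,0.09],[0,0,0.09]],"rot":[[0,0,0],[0,0,0],[0,0,0],[0,0,0]]}'
python3 -m crank '{"fingers":[-1,-1,-1,-1],"slide":[[0,0,0.01],[0,0,0.02],[0,0,0.03],[0,0,0.03]],"rot":[[0,0,0],[0,0,0],[0,0,0],[0,0,0]]}'
```

```text
time: 17.8
tcp_pos: [0.5817, 0.0659, 0.2302]
tool_rot: [-0.001, -0.097, 0.995, -0.002]
wrist_force: [-0.1, -2.3, -1.6]
finger_gap: 0.0235
grip_force: 20.0
time: 18.2
tcp_pos: [0.5824, 0.066, 0.2271]
tool_rot: [0.0, -0.097, 0.995, -0.002]
wrist_force: [-2.1, -3.4, 4.8]
finger_gap: 0.023
grip_force: 20.0
```

```bash
python3 -m crank '{"fingers":[-1,-1,-1],"slide":[[0,0,0.007],[0,0,0.014],[0,0,0.014]],"rot":[[0,0,0],[0,0,0],[0,0,0]]}'
```

```text
time: 18.5
tcp_pos: [0.5832, 0.066, 0.2268]
tool_rot: [0.001, -0.097, 0.995, -0.001]
wrist_force: [-4.3, -3.1, 16.1]
finger_gap: 0.0232
grip_force: 20.0
```

Blocked about 13 mm short with a light push, so it's resting on the web and I won't force it. The wheel is outside the slot window. I'll withdraw the pin and check the wheel's angle in the pictures.

```bash
python3 -m crank '{"fingers":[-1,-1,-1,-1,-1,-1],"slide":[[0,0,-0.1],[0,0,-0.25],[0,0,-0.4],[0,0,-0.6],[0,0,-0.65],[0,0,-0.65]],"rot":[[0,0,0],[0,0,0],[0,0,0],[0,0,0],[0,0,0],[0,0,0]]}'
cat > sp2.py <<'E'
from h import *
import sys
P=env.camera_params('scene')
def prof(im,r):
    T=P['camera_from_world'];K=P['camera_matrix'];a=np.radians(np.arange(0,260,.25)-90)
    X=np.stack([W[0]+r*np.sin(a),0*a+W[1],W[2]+r*np.cos(a)],-1)
    c=X@T[:3,:3].T+T[:3,3];q=c@np.asarray(K).T;q=(q[:,:2]/q[:,2:]).astype(np.float32)
    g=cv2.cvtColor(im,cv2.COLOR_BGR2HSV)[...,1].astype(np.float32)
    return cv2.remap(g,q[:,:1],q[:,1:],cv2.INTER_LINEAR)[:,0]
for f in sys.argv[1:]:
    im=cv2.imread(f'pics/{f}.png');out=[]
    p=np.mean([prof(im,r) for r in np.arange(.05,.066,.002)],0)
    b=p<70;e=np.flatnonzero(np.diff(b.astype(int)));s=[(x/4,y/4) for x,y in zip(e[:-1],e[1:]) if b[x+1]]
    print(f,[(round((x+y)/2,1),round(y-x,1)) for x,y in s if 3<y-x<25])
E
python3 sp2.py scene0 s1 s2 s3 s4
```

```text
time: 19.1
tcp_pos: [0.5827, 0.0673, 0.3227]
tool_rot: [0.001, -0.097, 0.995, -0.001]
wrist_force: [-0.5, 0.5, -1.8]
finger_gap: 0.0234
grip_force: 20.0
scene0 [(np.float64(54.2), np.float64(16.5)), (np.float64(128.2), np.float64(14.0)), (np.float64(154.5), np.float64(20.0)), (np.float64(196.0), np.float64(18.0))]
s1 [(np.float64(58.5), np.float64(16.5)), (np.float64(129.1), np.float64(11.8)), (np.float64(138.4), np.float64(4.8)), (np.float64(152.8), np.float64(17.0)), (np.float64(201.1), np.float64(17.2))]
s2 [(np.float64(68.9), np.float64(16.8))]
s3 [(np.float64(69.0), np.float64(16.5))]
s4 [(np.float64(68.9), np.float64(16.2))]
```

The wheel has held still at about 87° from its start, with no give. I'll stow the pin in its own hole and feel the compression again with more samples.

```bash
python3 -m crank '{"fingers":[-1,-1,-1,-1,-1],"slide":[[0.2,-0.25,0],[0.4,-0.5,0],[0.6,-0.75,0],[0.9,-1,0],[0.9,-1,0]],"rot":[[0,0,0],[0,0,0],[0,0,0],[0,0,0],[0,0,0]]}' >/dev/null
python3 -m crank '{"fingers":[-1,-1,-1,-1,-1],"slide":[[0.1,-0.3,0],[0.2,-0.6,0],[0.2,-1,0.1],[0.2,-1,0.2],[0.2,-1,0.2]],"rot":[[0,0,0],[0,0,0],[0,0,0],[0,0,0],[0,0,0]]}' >/dev/null
python3 -c "
from h import *
togo([.490,-.3365,.16],down(11))"
```

```text
tcp [ 0.4765 -0.2607  0.2891] slide [ 0.002 -0.514  0.861] rot [ 0.0001 -0.0019 -0.0002]
```

```bash
python3 -m crank '{"fingers":[-1,-1,-1,-1,-1,-1],"slide":[[0,-0.3,0.1],[0,-0.51,0.4],[0,-0.51,0.7],[0,-0.51,0.98],[0,-0.51,0.98],[0,-0.51,0.98]],"rot":[[0,0,0],[0,0,0],[0,0,0],[0,0,0],[0,0,0],[0,0,0]]}' 
python3 -c "
from h import *
togo([.490,-.3365,.074],down(11))"
```

```text
time: 20.7
tcp_pos: [0.4936, -0.3337, 0.1464]
tool_rot: [-0.001, -0.098, 0.995, -0.001]
wrist_force: [-0.0, 0.0, -0.4]
finger_gap: 0.0239
grip_force: 20.0
tcp [ 0.4936 -0.3337  0.1464] slide [ 0.027 -0.013  0.483] rot [-0.0004 -0.0004  0.0014]
```

```bash
python3 -m crank '{"fingers":[-1,-1,-1,-1],"slide":[[0.026,-0.013,0.08],[0.026,-0.013,0.16],[0.026,-0.013,0.16],[0.026,-0.013,0.16]],"rot":[[0,0,0],[0,0,0],[0,0,0],[0,0,0]]}' >/dev/null
python3 -c "
from h import *
togo([.490,-.3365,.074],down(11))"
```

```text
tcp [ 0.4896 -0.338   0.1223] slide [-0.005  0.01   0.322] rot [-0.0009 -0.0002  0.0008]
```

```bash
python3 -m crank '{"fingers":[-1,-1,-1,-1,-1,-1],"slide":[[-0.003,0.008,0.05],[-0.003,0.008,0.1],[-0.003,0.008,0.17],[-0.003,0.008,0.25],[-0.003,0.008,0.31],[-0.003,0.008,0.31]],"rot":[[0,0,0],[0,0,0],[0,0,0],[0,0,0],[0,0,0],[0,0,0]]}'
```

```text
time: 21.7
tcp_pos: [0.4891, -0.3364, 0.0738]
tool_rot: [-0.001, -0.097, 0.995, -0.001]
wrist_force: [-0.0, 0.0, -0.9]
finger_gap: 0.0234
grip_force: 20.0
```

```bash
python3 -m crank '{"fingers":[-1,-0.5,0.1,0.1,0.1,0.1,0.1,0.1],"slide":[[0,0,0.01],[0,0,0.01],[0,0,0.01],[0,0,0.01],[0,0,-0.2],[0,0,-0.5],[0,0,-0.8],[0,0,-1]],"rot":[[0,0,0],[0,0,0],[0,0,0],[0,0,0],[0,0,0],[0,0,0],[0,0,0],[0,0,0]]}'
python3 -m crank '{"fingers":[0.1,0.1,0.1,0.1,0.1],"slide":[[0,0.15,-0.3],[0,0.35,-0.6],[-0.1,0.6,-1],[-0.2,1,-1],[-0.2,1,-1]],"rot":[[0,0,0],[0,0,0],[0,0,0],[0,0,0.06],[0,0,0.067]]}' 
python3 -c "
from h import *
im,d,P=snap('scene','s5.png');rim(-15,.18)"; python3 sp2.py s5
```

```text
time: 22.5
tcp_pos: [0.4906, -0.3372, 0.2292]
tool_rot: [0.001, -0.097, 0.995, -0.003]
wrist_force: [0.5, 0.2, 1.3]
finger_gap: 0.0481
grip_force: 0.0
time: 23.0
tcp_pos: [0.4908, -0.1809, 0.3775]
tool_rot: [0.002, 0.01, 1.0, -0.001]
wrist_force: [0.9, 0.5, -0.1]
finger_gap: 0.0484
grip_force: 0.0
tcp [ 0.4922 -0.1751  0.3782] slide [-0.264  2.279  0.564] rot [ 0.0002 -0.0819  0.0006]
s5 [(np.float64(69.1), np.float64(16.2))]
```

```bash
python3 -m crank '{"fingers":[0.1,0.1,0.1,0.1,0.1],"slide":[[-0.05,0.25,0],[-0.1,0.5,0],[-0.1,0.75,0],[-0.15,1,0],[-0.15,1,0]],"rot":[[0,0,0],[0,0,0],[0,0,0],[0,0,0],[0,0,0]]}' >/dev/null
python3 -m crank '{"fingers":[0.1,0.1,0.1,0.1,0.1,0.1],"slide":[[-0.05,0.25,0],[-0.1,0.5,0],[-0.1,0.75,0],[-0.11,1,0.2],[-0.11,1,0.4],[-0.11,1,0.4]],"rot":[[0,-0.03,0],[0,-0.06,0],[0,-0.07,0],[0,-0.07,0],[0,-0.07,0],[0,-0.07,0]]}' >/dev/null
python3 -c "
from h import *
rim(-12,.15);rim(-12,.095)"
```

```text
tcp [0.5316 0.1155 0.3107] slide [-0.072  0.34   0.314] rot [-0.0015  0.0011  0.0014]
tcp [0.5316 0.1155 0.3107] slide [-0.071  0.343  0.68 ] rot [-0.0015  0.0011  0.0014]
```

Align at R = 0.15, then take free-air readings over a small tilt sweep to get the bias.

```bash
python3 -m crank '{"fingers":[0.1,0.1,0.1,0.1,0.1],"slide":[[-0.03,0.15,0.1],[-0.07,0.34,0.2],[-0.072,0.34,0.31],[-0.072,0.34,0.31],[-0.072,0.34,0.31]],"rot":[[0,0,0],[0,0,0],[0,0,0],[0,0,0],[0,0,0]]}' >/dev/null; python3 f.py
python3 -m crank '{"fingers":[0.1,0.1],"slide":[[0,0,0],[0,0,0]],"rot":[[0,0.03,0],[0,0.06,0]]}' >/dev/null; python3 f.py
python3 -m crank '{"fingers":[0.1,0.1],"slide":[[0,0,0],[0,0,0]],"rot":[[0,0.03,0],[0,0.06,0]]}' >/dev/null; python3 f.py
python3 -m crank '{"fingers":[0.1],"slide":[[0,0,0]],"rot":[[0,0,0]]}' >/dev/null; python3 f.py
python3 -m crank '{"fingers":[0.1],"slide":[[0,0,0]],"rot":[[0,0,0]]}' >/dev/null; python3 f.py
python3 -m crank '{"fingers":[0.1,0.1,0.1,0.1],"slide":[[0,0,0],[0,0,0],[0,0,0],[0,0,0]],"rot":[[0,-0.04,0],[0,-0.08,0],[0,-0.12,0],[0,-0.12,0]]}' >/dev/null; python3 f.py
python3 -m crank '{"fingers":[0.1],"slide":[[0,0,0]],"rot":[[0,0,0]]}' >/dev/null; python3 f.py
python3 -c "
from h import *
rim(-12,.095)"
```

```text
TH -10.4 tilt -12.6 R 0.1548 dy -0.0011 drag -0.0 rad 0.1 My 0.22 t 24.65
tau -0.22
TH -10.5 tilt -1.7 R 0.1561 dy -0.0003 drag -0.5 rad 0.4 My -0.01 t 24.85
tau -0.20
TH -10.2 tilt 9.1 R 0.1561 dy -0.0006 drag 0.1 rad -0.6 My -0.15 t 25.05
tau 0.20
TH -9.9 tilt 9.0 R 0.1542 dy -0.0013 drag -1.3 rad -0.3 My -0.19 t 25.15
tau -0.29
TH -10.4 tilt 8.8 R 0.1543 dy -0.0002 drag -0.8 rad -0.8 My -0.20 t 25.25
tau -0.09
TH -12.1 tilt -12.6 R 0.1548 dy 0.0007 drag 0.3 rad -0.0 My 0.26 t 25.65
tau -0.15
TH -10.8 tilt -12.6 R 0.1550 dy 0.0007 drag -0.4 rad 1.0 My 0.16 t 25.75
tau -0.32
tcp [0.555  0.1667 0.2723] slide [ 0.026 -0.003  0.4  ] rot [-0.0006  0.0031  0.0009]
```

```bash
python3 -m crank '{"fingers":[0.1,0.1,0.1,-1,-1,-1,-1,-1],"slide":[[0.02,-0.003,0.2],[0.02,-0.003,0.39],[0.02,-0.003,0.39],[0.02,-0.003,0.39],[0.02,-0.003,0.39],[0.02,-0.003,0.39],[0.02,-0.003,0.39],[0.02,-0.003,0.39]],"rot":[[0,0,0],[0,0,0],[0,0,0],[0,0,0],[0,0,0],[0,0,0],[0,0,0],[0,0,0]]}' 40
python3 f.py
r(){ python3 f.py | head -1; }
python3 -m crank '{"fingers":[-1],"slide":[[-0.0054,0,0]],"rot":[[0,0.0028,0]]}'>/dev/null; r
python3 -m crank '{"fingers":[-1],"slide":[[-0.0054,0,0]],"rot":[[0,0.0028,0]]}'>/dev/null; r
python3 -m crank '{"fingers":[-1],"slide":[[-0.0054,0,0]],"rot":[[0,0.0028,0]]}'>/dev/null; r
python3 -m crank '{"fingers":[-1],"slide":[[-0.0054,0,0]],"rot":[[0,0.0028,0]]}'>/dev/null; r
python3 -m crank '{"fingers":[-1],"slide":[[-0.0054,0,0]],"rot":[[0,0.0028,0]]}'>/dev/null; r
python3 -m crank '{"fingers":[-1],"slide":[[-0.0054,0,0]],"rot":[[0,0.0028,0]]}'>/dev/null; r
python3 -m crank '{"fingers":[-1],"slide":[[-0.0054,0,0]],"rot":[[0,0.0028,0]]}'>/dev/null; r
python3 -m crank '{"fingers":[-1],"slide":[[-0.0054,0,0]],"rot":[[0,0.0028,0]]}'>/dev/null; r
```

```text
time: 26.55
tcp_pos: [0.5658, 0.1659, 0.2145]
tool_rot: [0.11, 0.008, 0.994, -0.002]
wrist_force: [-1.4, -0.2, 4.9]
finger_gap: 0.0195
grip_force: 40.0
TH -10.9 tilt -12.7 R 0.0963 dy -0.0001 drag 0.3 rad 5.1 My 0.29 t 26.55
tau -0.20
TH -10.8 tilt -12.1 R 0.0963 dy -0.0001 drag 4.3 rad 10.2 My 0.88 t 26.65
TH -10.5 tilt -11.6 R 0.0963 dy -0.0001 drag 3.5 rad 9.1 My 0.72 t 26.75
TH -10.0 tilt -11.0 R 0.0963 dy -0.0001 drag 3.6 rad 8.4 My 0.76 t 26.85
TH -9.5 tilt -10.5 R 0.0963 dy -0.0001 drag 3.8 rad 9.8 My 0.67 t 26.95
TH -9.0 tilt -10.0 R 0.0963 dy -0.0002 drag 3.3 rad 8.1 My 0.69 t 27.05
TH -8.5 tilt -9.5 R 0.0963 dy -0.0002 drag 4.0 rad 9.1 My 0.70 t 27.15
TH -8.1 tilt -9.0 R 0.0963 dy -0.0002 drag 4.0 rad 8.8 My 0.72 t 27.25
TH -7.6 tilt -8.5 R 0.0963 dy -0.0002 drag 4.3 rad 8.8 My 0.70 t 27.35
```

So far the torque fits a constant 0.6 N·m. The earlier "bump" was sensor bias, so the real compression is still ahead, which agrees with the pin stopping on the web. Continuing forward.

```bash
sed -i "s/+.225)-o\['moment'\]@zx\[:,1\]/+.183)-o['moment']@zx[:,1]-.95*np.sin(np.radians(tilt))/" f.py
python3 f.py
for k in 1; do
python3 -m crank '{"fingers":[-1,-1,-1],"slide":[[-0.0216,0,0.0004],[-0.0432,0,0.0015],[-0.0648,0,0.0034]],"rot":[[0,0.0111,0],[0,0.0222,0],[0,0.0333,0]]}' >/dev/null; python3 f.py
python3 -m crank '{"fingers":[-1,-1,-1],"slide":[[-0.0216,0,0.0004],[-0.0432,0,0.0015],[-0.0648,0,0.0034]],"rot":[[0,0.0111,0],[0,0.0222,0],[0,0.0333,0]]}' >/dev/null; python3 f.py
python3 -m crank '{"fingers":[-1,-1,-1],"slide":[[-0.0216,0,0.0004],[-0.0432,0,0.0015],[-0.0648,0,0.0034]],"rot":[[0,0.0111,0],[0,0.0222,0],[0,0.0333,0]]}' >/dev/null; python3 f.py; done
```

```text
TH -7.6 tilt -8.5 R 0.0963 dy -0.0002 drag 4.3 rad 8.8 My 0.70 t 27.35
tau 0.64
TH -2.2 tilt -2.4 R 0.0965 dy -0.0003 drag 6.7 rad 8.3 My 1.03 t 27.65
tau 0.90
TH 3.4 tilt 3.7 R 0.0967 dy -0.0005 drag 9.2 rad 8.8 My 1.33 t 27.95
tau 1.18
TH 9.1 tilt 9.7 R 0.0968 dy -0.0007 drag 9.9 rad 7.0 My 1.33 t 28.25
tau 1.27
```

Now the compression is unmistakable, with drag rising from 4 to 10 N. Continuing in smaller steps over the peak.

```bash
python3 -m crank '{"fingers":[-1,-1],"slide":[[-0.0162,0,0.0002],[-0.0324,0,0.0008]],"rot":[[0,0.0083,0],[0,0.0167,0]]}' >/dev/null; python3 f.py
python3 -m crank '{"fingers":[-1,-1],"slide":[[-0.0162,0,0.0002],[-0.0324,0,0.0008]],"rot":[[0,0.0083,0],[0,0.0167,0]]}' >/dev/null; python3 f.py
python3 -m crank '{"fingers":[-1,-1],"slide":[[-0.0162,0,0.0002],[-0.0324,0,0.0008]],"rot":[[0,0.0083,0],[0,0.0167,0]]}' >/dev/null; python3 f.py
python3 -m crank '{"fingers":[-1,-1],"slide":[[-0.0162,0,0.0002],[-0.0324,0,0.0008]],"rot":[[0,0.0083,0],[0,0.0167,0]]}' >/dev/null; python3 f.py
```

```text
TH 12.1 tilt 12.7 R 0.0969 dy -0.0008 drag 8.5 rad 7.5 My 1.23 t 28.45
tau 0.94
TH 15.0 tilt 15.6 R 0.0971 dy -0.0009 drag 8.5 rad 7.8 My 1.09 t 28.65
tau 1.03
TH 18.1 tilt 18.6 R 0.0972 dy -0.0010 drag 7.8 rad 6.2 My 0.82 t 28.85
tau 1.06
TH 21.1 tilt 21.6 R 0.0973 dy -0.0010 drag 6.4 rad 6.0 My 0.62 t 29.05
tau 0.82
```

```bash
python3 -m crank '{"fingers":[-1,-1],"slide":[[-0.0108,0,0.0001],[-0.0216,0,0.0004]],"rot":[[0,0.0056,0],[0,0.0111,0]]}' >/dev/null; python3 f.py
python3 -m crank '{"fingers":[-1,-1],"slide":[[-0.0108,0,0.0001],[-0.0216,0,0.0004]],"rot":[[0,0.0056,0],[0,0.0111,0]]}' >/dev/null; python3 f.py
python3 -m crank '{"fingers":[-1,-1],"slide":[[-0.0108,0,0.0001],[-0.0216,0,0.0004]],"rot":[[0,0.0056,0],[0,0.0111,0]]}' >/dev/null; python3 f.py
```

```text
TH 23.2 tilt 23.5 R 0.0973 dy -0.0011 drag 6.0 rad 6.0 My 0.57 t 29.25
tau 0.74
TH 25.2 tilt 25.5 R 0.0974 dy -0.0012 drag 4.9 rad 5.3 My 0.37 t 29.45
tau 0.58
TH 27.2 tilt 27.5 R 0.0974 dy -0.0013 drag 4.8 rad 5.7 My 0.20 t 29.65
tau 0.71
```

```bash
python3 -m crank '{"fingers":[-1,-1],"slide":[[-0.0108,0,0.0001],[-0.0216,0,0.0004]],"rot":[[0,0.0056,0],[0,0.0111,0]]}' >/dev/null; python3 f.py
python3 -m crank '{"fingers":[-1],"slide":[[-0.0108,0,0.0001]],"rot":[[0,0.0056,0]]}' >/dev/null; python3 f.py
python3 -m crank '{"fingers":[-1],"slide":[[-0.0108,0,0.0001]],"rot":[[0,0.0056,0]]}' >/dev/null; python3 f.py
```

```text
TH 29.2 tilt 29.4 R 0.0975 dy -0.0013 drag 3.0 rad 5.5 My 0.08 t 29.85
tau 0.31
TH 30.2 tilt 30.4 R 0.0975 dy -0.0013 drag 2.6 rad 5.6 My -0.02 t 29.95
tau 0.26
TH 31.2 tilt 31.4 R 0.0975 dy -0.0014 drag 2.4 rad 5.8 My -0.15 t 30.05
tau 0.34
```

Drag has fallen below the plain-drag level, so the wheel is just past dead centre. Releasing and fetching the pin.

```bash
python3 -m crank '{"fingers":[-1,-0.6,-0.3,0,0.1,0.1,0.1],"slide":[[0,0,0],[0,0,0],[0,0,0],[0,0,0],[0,0,-0.15],[0,0,-0.35],[0,0,-0.6]],"rot":[[0,0,0],[0,0,0],[0,0,0],[0,0,0],[0,0,0],[0,0,0],[0,0,0]]}'
python3 -c "
from h import *
snap('scene','s6.png');togo([.58,.10,.36],down(0))"; python3 sp2.py s5 s6
```

```text
time: 30.75
tcp_pos: [0.6804, 0.164, 0.2786]
tool_rot: [-0.273, 0.008, 0.962, 0.001]
wrist_force: [-9.0, -3.9, 8.2]
finger_gap: 0.0482
grip_force: 0.0
tcp [0.6865 0.1653 0.2829] slide [ 0.867 -0.447 -0.087] rot [ 0.0021 -0.1697 -0.0053]
s5 [(np.float64(69.1), np.float64(16.2))]
s6 [(np.float64(39.1), np.float64(16.8)), (np.float64(111.6), np.float64(11.2))]
```

```bash
python3 -m crank '{"fingers":[0.1,0.1,0.1,0.1,0.1],"slide":[[0.1,-0.02,-0.3],[0.3,-0.1,-0.3],[0.6,-0.3,-0.2],[0.86,-0.45,-0.09],[0.86,-0.45,-0.09]],"rot":[[0,0,0],[0,-0.04,0],[0,-0.08,0],[0,-0.125,0],[0,-0.17,0]]}'
python3 -m crank '{"fingers":[0.1,0.1,0.1,0.1],"slide":[[0.1,-0.3,0],[0.2,-0.6,0],[0.3,-1,0],[0.3,-1,0]],"rot":[[0,0,-0.03],[0,0,-0.06],[0,0,-0.06],[0,0,-0.06]]}'>/dev/null
python3 -m crank '{"fingers":[0.1,0.1,0.1,0.1],"slide":[[0.1,-0.3,0],[0.2,-0.6,0],[0.3,-1,0],[0.3,-1,0]],"rot":[[0,0,0],[0,0,0],[0,0,0],[0,0,0]]}'>/dev/null
python3 - <<'E'
from h import *
togo([.490,-.3364,.16],down(11))
im,d,P=snap('scene','s7.png')
E
python3 sp2.py s7
```

```text
time: 31.3
tcp_pos: [0.5754, 0.0971, 0.3583]
tool_rot: [-0.024, 0.008, 1.0, -0.001]
wrist_force: [-0.0, 0.3, 0.4]
finger_gap: 0.0485
grip_force: 0.0
tcp [ 0.509  -0.212   0.3619] slide [ 0.187 -0.804  1.355] rot [ 0.0017 -0.0173 -0.0088]
s7 [(np.float64(39.0), np.float64(17.0)), (np.float64(111.5), np.float64(11.5))]
```

```bash
python3 -m crank '{"fingers":[0.1,0.1,0.1,0.1,0.1],"slide":[[0.07,-0.3,0.2],[0.15,-0.6,0.5],[0.187,-0.8,0.8],[0.187,-0.8,1],[0.187,-0.8,1]],"rot":[[0,-0.017,-0.009],[0,-0.017,-0.009],[0,-0.017,-0.009],[0,-0.017,-0.009],[0,-0.017,-0.009]]}'>/dev/null
python3 -m crank '{"fingers":[0.1,0.1],"slide":[[0,0,0],[0,0,0]],"rot":[[0,0,0],[0,0,0]]}'
python3 -c "
from h import *
togo([.490,-.3364,.072],down(11))"
```

```text
time: 32.85
tcp_pos: [0.498, -0.3281, 0.2151]
tool_rot: [0.002, -0.101, 0.995, 0.004]
wrist_force: [1.2, 0.1, -0.5]
finger_gap: 0.0484
grip_force: 0.0
tcp [ 0.498  -0.3281  0.2151] slide [ 0.067 -0.05   0.953] rot [0.0022 0.0012 0.0035]
```

```bash
python3 -m crank '{"fingers":[0.1,0.1,0.1,0.1,0.1,0.1],"slide":[[0.067,-0.05,0.2],[0.067,-0.05,0.4],[0.067,-0.05,0.65],[0.067,-0.05,0.92],[0.067,-0.05,0.92],[0.067,-0.05,0.92]],"rot":[[0.002,0.001,0.003],[0.002,0.001,0.003],[0.002,0.001,0.003],[0.002,0.001,0.003],[0.002,0.001,0.003],[0.002,0.001,0.003]]}'
python3 -c "
from h import *
togo([.490,-.3364,.0717],down(11))"
```

```text
time: 33.45
tcp_pos: [0.4889, -0.3375, 0.0768]
tool_rot: [-0.0, -0.096, 0.995, 0.0]
wrist_force: [0.3, -0.6, 0.2]
finger_gap: 0.0486
grip_force: 0.0
tcp [ 0.4889 -0.3375  0.0768] slide [-0.008  0.006  0.034] rot [ 0.0002 -0.0002  0.0001]
```

```bash
python3 -m crank '{"fingers":[0.1,-1,-1,-1,-1,-1],"slide":[[-0.007,0.005,0.032],[-0.007,0.005,0.032],[-0.007,0.005,0.032],[-0.007,0.005,0.032],[-0.007,0.005,0.032],[-0.007,0.005,0.032]],"rot":[[0,0,0],[0,0,0],[0,0,0],[0,0,0],[0,0,0],[0,0,0]]}' 20
python3 -m crank '{"fingers":[-1,-1,-1,-1,-1],"slide":[[0,0,-0.15],[0,0,-0.4],[0,0,-0.7],[0,0,-1],[0,0,-1]],"rot":[[0,0,0],[0,0,0],[0,0,0],[0,0,0],[0,0,0]]}'
python3 -m crank '{"fingers":[-1,-1,-1,-1,-1],"slide":[[0,0.1,-0.2],[0,0.3,-0.5],[0,0.6,-0.65],[0,1,-0.65],[0,1,-0.65]],"rot":[[0,0,0],[0,0,0],[0,0,0],[0,0,0],[0,0,0]]}' >/dev/null
python3 -m crank '{"fingers":[-1,-1,-1,-1,-1],"slide":[[-0.2,0.25,0],[-0.4,0.5,0],[-0.6,0.75,0],[-0.8,1,0],[-0.8,1,0]],"rot":[[0,0,0],[0,0,0],[0,0,0],[0,0,0],[0,0,0]]}'
python3 -c "
from h import *
togo([.583,.066,.32],down(11))"
```

```text
time: 34.05
tcp_pos: [0.4885, -0.3371, 0.0706]
tool_rot: [-0.001, -0.095, 0.995, 0.0]
wrist_force: [-1.6, 0.9, 6.0]
finger_gap: 0.0234
grip_force: 20.0
time: 34.55
tcp_pos: [0.4913, -0.3393, 0.2259]
tool_rot: [0.003, -0.095, 0.995, -0.002]
wrist_force: [0.1, -0.5, -1.3]
finger_gap: 0.0234
grip_force: 20.0
time: 35.55
tcp_pos: [0.5516, -0.0122, 0.3159]
tool_rot: [-0.002, -0.1, 0.995, 0.002]
wrist_force: [-1.0, -1.2, -0.6]
finger_gap: 0.0234
grip_force: 20.0
tcp [ 0.5516 -0.0122  0.3159] slide [-0.309  0.469 -0.026] rot [ 0.0016 -0.0009  0.0028]
```

```bash
python3 -m crank '{"fingers":[-1,-1,-1,-1,-1,-1],"slide":[[-0.15,0.23,0],[-0.31,0.47,0],[-0.31,0.47,0.06],[-0.31,0.47,0.06],[-0.31,0.47,0.06],[-0.31,0.47,0.06]],"rot":[[0.002,0,0.003],[0.002,0,0.003],[0.002,0,0.003],[0.002,0,0.003],[0.002,0,0.003],[0.002,0,0.003]]}'
python3 - <<'E'
from h import *
w,d,P=snap('wrist','w5.png');a=cv2.imread('pics/w4.png');b=cv2.imread('pics/w5.png')
t=a[229:285,233:278]
r=cv2.matchTemplate(cv2.resize(b[215:300,220:292],None,fx=4,fy=4,interpolation=2),cv2.resize(t,None,fx=4,fy=4,interpolation=2),cv2.TM_CCOEFF_NORMED)
_,s,_,l=cv2.minMaxLoc(r);print('shift px',l[0]/4+220-233,l[1]/4+215-229,s)
# hole
g=cv2.cvtColor(b,cv2.COLOR_BGR2GRAY);o=env.get_obs();p=o['tcp_pos']
q=P['camera_matrix']@(P['camera_from_world'][:3,:3]@[.5824,.067,.187]+P['camera_from_world'][:3,3]);q=(q/q[2]).round().astype(int);print(q)
x=g[q[1]-7:q[1]+8,q[0]-8:q[0]+9]<150;v,u=np.where(x);c=(u.mean()+q[0]-8,v.mean()+q[1]-7);print(len(u),c,plane(P,*c,.187))
togo([.5826,.0658,.255],down(11))
E
```

```text
time: 36.15
tcp_pos: [0.5818, 0.0563, 0.3086]
tool_rot: [-0.001, -0.089, 0.996, -0.003]
wrist_force: [-0.8, 0.1, -1.2]
finger_gap: 0.0232
grip_force: 20.0
shift px 0.0 3.0 0.9919090867042542
[267 196   1]
74 (np.float64(265.7837837837838), np.float64(197.06756756756758)) [0.58315434 0.06645384 0.187     ]
tcp [0.5819 0.0566 0.3088] slide [-0.016  0.061  0.358] rot [-0.0016 -0.0008 -0.0041]
```

```bash
python3 -m crank '{"fingers":[-1,-1,-1,-1,-1],"slide":[[-0.004,0.058,0.1],[-0.004,0.058,0.2],[-0.004,0.058,0.29],[-0.004,0.058,0.29],[-0.004,0.058,0.29]],"rot":[[-0.001,0,-0.004],[-0.001,0,-0.004],[-0.001,0,-0.004],[-0.001,0,-0.004],[-0.001,0,-0.004]]}'
python3 -c "
from h import *
togo([.5810,.0658,.244],down(11))"
```

```text
time: 36.7
tcp_pos: [0.5811, 0.0661, 0.2652]
tool_rot: [-0.001, -0.096, 0.995, -0.001]
wrist_force: [0.8, 0.2, -0.5]
finger_gap: 0.0234
grip_force: 20.0
tcp [0.5811 0.0661 0.2652] slide [ 0.    -0.002  0.142] rot [-0.0006 -0.0009  0.0004]
```

```bash
python3 -m crank '{"fingers":[-1,-1,-1,-1,-1,-1],"slide":[[0,-0.002,0.03],[0,-0.002,0.06],[0,-0.002,0.09],[0,-0.002,0.115],[0,-0.002,0.14],[0,-0.002,0.14]],"rot":[[0,0,0],[0,0,0],[0,0,0],[0,0,0],[0,0,0],[0,0,0]]}'
python3 -m crank '{"fingers":[-1,-1,-1,-1],"slide":[[0,0,0.03],[0,0,0.06],[0,0,0.09],[0,0,0.09]],"rot":[[0,0,0],[0,0,0],[0,0,0],[0,0,0]]}'
python3 -m crank '{"fingers":[-1,-1,-1,-1],"slide":[[0,0,0.01],[0,0,0.02],[0,0,0.03],[0,0,0.03]],"rot":[[0,0,0],[0,0,0],[0,0,0],[0,0,0]]}'
```

```text
time: 37.3
tcp_pos: [0.5806, 0.066, 0.2433]
tool_rot: [-0.002, -0.097, 0.995, -0.001]
wrist_force: [-0.5, -1.3, -0.6]
finger_gap: 0.0233
grip_force: 20.0
time: 37.7
tcp_pos: [0.5806, 0.0659, 0.2297]
tool_rot: [-0.002, -0.097, 0.995, -0.001]
wrist_force: [-0.4, -2.1, -2.1]
finger_gap: 0.0232
grip_force: 20.0
time: 38.1
tcp_pos: [0.5809, 0.066, 0.2259]
tool_rot: [-0.001, -0.097, 0.995, -0.001]
wrist_force: [-0.4, -3.9, 0.0]
finger_gap: 0.0235
grip_force: 20.0
```

```bash
python3 -m crank '{"fingers":[-1,-1,-1,-1],"slide":[[0,-0.003,0.008],[0,-0.003,0.016],[0,-0.003,0.024],[0,-0.003,0.024]],"rot":[[0,0,0],[0,0,0],[0,0,0],[0,0,0]]}'
```

```text
time: 38.5
tcp_pos: [0.5809, 0.0659, 0.2222]
tool_rot: [-0.001, -0.097, 0.995, -0.001]
wrist_force: [-1.0, -2.9, -0.7]
finger_gap: 0.0232
grip_force: 20.0
```

It's past the web and in the slot. Continuing gently to the collar.

```bash
python3 -m crank '{"fingers":[-1,-1,-1,-1,-1],"slide":[[0,-0.003,0.015],[0,-0.003,0.03],[0,-0.003,0.045],[0,-0.003,0.056],[0,-0.003,0.056]],"rot":[[0,0,0],[0,0,0],[0,0,0],[0,0,0],[0,0,0]]}'
python3 -m crank '{"fingers":[-1,-1,-1],"slide":[[0,0,0.006],[0,0,0.012],[0,0,0.012]],"rot":[[0,0,0],[0,0,0],[0,0,0]]}'
```

```text
time: 39.0
tcp_pos: [0.5809, 0.0656, 0.2135]
tool_rot: [-0.002, -0.097, 0.995, -0.001]
wrist_force: [-0.3, -2.9, -1.8]
finger_gap: 0.0233
grip_force: 20.0
time: 39.3
tcp_pos: [0.581, 0.0656, 0.2127]
tool_rot: [-0.001, -0.097, 0.995, -0.001]
wrist_force: [-3.2, -1.4, 4.4]
finger_gap: 0.0231
grip_force: 20.0
```

```bash
python3 -m crank '{"fingers":[-1,-1],"slide":[[0,0,0.005],[0,0,0.005]],"rot":[[0,0,0],[0,0,0]]}'
python3 -m crank '{"fingers":[-0.6,-0.3,0.1,0.1,0.1,0.1,0.1,0.1],"slide":[[0,0,0],[0,0,0],[0,0,0],[0,0,0],[0,0,-0.2],[0,0,-0.5],[0,0,-0.8],[0,0,-0.9]],"rot":[[0,0,0],[0,0,0],[0,0,0],[0,0,0],[0,0,0],[0,0,0],[0,0,0],[0,0,0]]}'
python3 - <<'E'
from h import *
w,d,P=snap('wrist','w6.png');C=cloud(d,P)
m=(abs(C[...,0]-.583)<.03)&(abs(C[...,1]-.066)<.03)&(C[...,2]<.27)&(C[...,2]>.16)
z=C[m][:,2];print('knob top z',np.percentile(z,[50,90,95,98,99.5]))
s,_,_=snap('scene','s8.png');a=cv2.imread('pics/s8.png')[130:230,270:370];b=cv2.imread('pics/w6.png')[120:290,150:360]
cv2.imwrite('pics/fin.png',np.hstack([cv2.resize(a,(400,400),interpolation=2),cv2.resize(b,(400,400))]))
E
python3 sp2.py s8
```

```text
time: 39.5
tcp_pos: [0.581, 0.0655, 0.2126]
tool_rot: [-0.001, -0.097, 0.995, -0.001]
wrist_force: [-4.5, -1.7, 10.3]
finger_gap: 0.0232
grip_force: 20.0
time: 40.3
tcp_pos: [0.5834, 0.0661, 0.3513]
tool_rot: [0.002, -0.097, 0.995, -0.0]
wrist_force: [-0.1, 0.2, -0.3]
finger_gap: 0.0486
grip_force: 0.0
knob top z [0.17793456 0.22510306 0.22552604 0.22587866 0.22636819]
s8 [(np.float64(111.4), np.float64(11.2))]
```

View pics/fin.png

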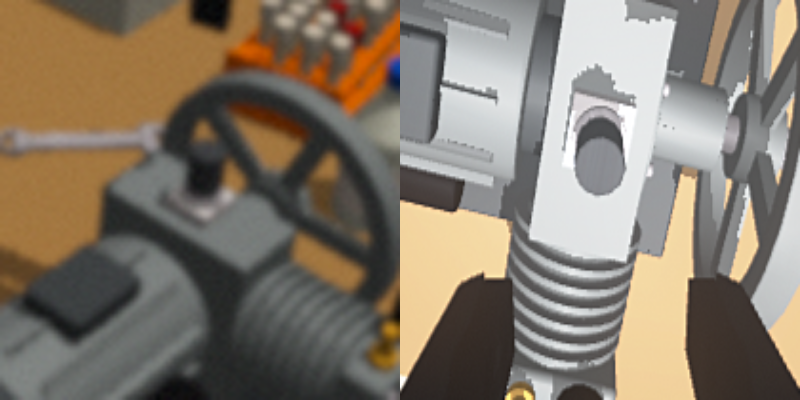

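The picture shows the pin standing in the boss at left crop (207,170), collar flat on the boss. The knob top is at 0.225, which is exactly the home height of 187 + 38 mm. The wheel hasn't moved and the gripper is clear.

```bash
python3 -c "
from rig import env
print(env.sign_off())"
```

```text
the job is handed in; nothing more can be done
None
```

The wheel was turned forwards to just past top dead centre and the locking pin is fully home, released with the robot clear; an earlier try short of dead centre met the web (16 N push), so I put the pin back in its block hole and turned on before refitting it. Handed in at about 40 s of the 72 s, with no verdict returned.

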